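Lay out a roof-tile glaze trial against its test tiles

TASK

Lay out the roof-tile glaze trial on the plywood sample board, each glaze on the side of the fixed plain terracotta pan tile where its test tile lies: set the green pan and the blue pan close beside the plain pan, one on its left and one on its right, leaving a gap of about 5 mm, with the ends in line. Then close each of the two joints with the cover tile of the same glaze as the pan on that side, so that the cover straddles both upright flanges and its feet stand down in the two pans. Leave the two test tiles where they lie.

Things in the scene. Friction and masses are not known exactly. Their poses are not given: they have to be found in the camera images.
- sample_board: Plywood board, fixed, 190 (x) x 300 (y) x 12 mm, top 12 mm above the table, a strip 14 x 12 mm along its far edge. Origin: centre of its underside. Turned up to 15 degrees. The row of pans runs along its y; beyond the plain pan the board is clear 100 mm and more to either side, and at least 20 mm in front of and 30 mm behind the row.
- plain_pan_mid (a point): Plain unglazed terracotta (brick red) pan tile, already fixed on the sample board: 58 mm long (x, along its channel) x 76 wide (y) x 24 high: floor 10 mm thick, an upright flange 9 mm wide along each side, channel up, ends open. Point: centre, 12 mm above its underside. Its x points away from the robot, its y to the left along the row.
- green_pan_mid (a point): Pan tile, glossy dark green glaze, bare terracotta at foot and ends: 58 mm long (x, along its channel) x 76 wide (y) x 24 high: floor 10 mm thick, an upright flange 9 mm wide along each side, channel up, ends open. Loose, 0.09 to 0.19 kg, right way up on the table. Point: centre, 12 mm above its underside; z up. Grip: by its two ends (58 mm apart), at the 10 mm thick floor, fingertips just clear of the table.
- green_cover_mid (a point): Arched cover tile like a small tunnel, dark green glaze: 68 mm long (x, along the tunnel), 54 wide (y), 33 high, wall 7, tunnel 40 wide, 26 high. Loose, 0.09 to 0.19 kg, on the table open side down. Point: 16.5 mm above its feet, mid length and width; z up. Grip: by its two ends (68 mm apart) at the crown (clay 26 to 33 mm above the feet). In the row its ends stand 5 mm past the pans.
- green_test_tile_mid (a point): Flat dark green glaze test tile with one pale end, 75 x 40 x 10 mm, loose, lying on the board behind the row, left or right of the plain pan (changes from start to start); it marks the side where the dark green pieces belong. Point: its centre, 5 mm above its underside; x along its 75 mm, which lies along the row.
- blue_pan_mid (a point): Pan tile, glossy blue glaze, bare terracotta at foot and ends: 58 mm long (x, along its channel) x 76 wide (y) x 24 high: floor 10 mm thick, an upright flange 9 mm wide along each side, channel up, ends open. Loose, 0.09 to 0.19 kg, right way up on the table. Point: centre, 12 mm above its underside; z up. Grip: by its two ends (58 mm apart), at the 10 mm thick floor, fingertips just clear of the table.
- blue_cover_mid (a point): Arched cover tile like a small tunnel, blue glaze: 68 mm long (x, along the tunnel), 54 wide (y), 33 high, wall 7, tunnel 40 wide, 26 high. Loose, 0.09 to 0.19 kg, on the table open side down. Point: 16.5 mm above its feet, mid length and width; z up. Grip: by its two ends (68 mm apart) at the crown (clay 26 to 33 mm above the feet). In the row its ends stand 5 mm past the pans.
- blue_test_tile_mid (a point): Flat blue glaze test tile with one pale end, 75 x 40 x 10 mm, loose, lying on the board behind the row, left or right of the plain pan (changes from start to start); it marks the side where the blue pieces belong. Point: its centre, 5 mm above its underside; x along its 75 mm, which lies along the row.
There are look-alikes about, which are no part of the job. Leave any purple look-alike of the part that bears blue_test_tile_mid alone. What is shaped like the part that bears green_cover_mid but pink is not meant.

How it is judged:
At the end, for the whole second after the job is handed in: Each glazed pan lies flat beside the plain pan on its test tile's side: gap up to 14 mm, ends in line within 10 mm, within 8 degrees. The same glaze's cover straddles that joint, feet down on both pan floors (3 mm), 30-53 mm from the plain pan's centre line, 12 mm lengthwise, 9 degrees. All at rest (((y of green_test_tile_mid in the frame of plain_pan_mid above 0 m and y of green_pan_mid in the frame of plain_pan_mid between 0.074 and 0.09 m and y of green_cover_mid in the frame of plain_pan_mid between 0.03 and 0.053 m) or (y of green_test_tile_mid in the frame of plain_pan_mid below 0 m and y of green_pan_mid in the frame of plain_pan_mid between -0.09 and -0.074 m and y of green_cover_mid in the frame of plain_pan_mid between -0.053 and -0.03 m)) and x of green_pan_mid in the frame of plain_pan_mid between -0.01 and 0.01 m and z of green_pan_mid in the frame of plain_pan_mid between -0.003 and 0.003 m and angle between the x axis of each of green_pan_mid, blue_pan_mid and the x axis of plain_pan_mid, either way round below 0.14 rad and angle between each of green_pan_mid, green_cover_mid, blue_pan_mid, blue_cover_mid's own z axis and vertical below 0.07 rad and x of green_cover_mid in the frame of plain_pan_mid between -0.012 and 0.012 m and z of green_cover_mid in the frame of plain_pan_mid between 0.0115 and 0.0175 m and angle between the x axis of each of green_cover_mid, blue_cover_mid and the x axis of plain_pan_mid, either way round below 0.16 rad and linear speed of each of green_pan, green_cover, blue_pan, blue_cover below 0.02 m/s and ((y of blue_test_tile_mid in the frame of plain_pan_mid above 0 m and y of blue_pan_mid in the frame of plain_pan_mid between 0.074 and 0.09 m and y of blue_cover_mid in the frame of plain_pan_mid between 0.03 and 0.053 m) or (y of blue_test_tile_mid in the frame of plain_pan_mid below 0 m and y of blue_pan_mid in the frame of plain_pan_mid between -0.09 and -0.074 m and y of blue_cover_mid in the frame of plain_pan_mid between -0.053 and -0.03 m)) and x of blue_pan_mid in the frame of plain_pan_mid between -0.01 and 0.01 m and z of blue_pan_mid in the frame of plain_pan_mid between -0.003 and 0.003 m and x of blue_cover_mid in the frame of plain_pan_mid between -0.012 and 0.012 m and z of blue_cover_mid in the frame of plain_pan_mid between 0.0115 and 0.0175 m); the robot touches nothing.
It fails at once if the green test tile is pushed more than 15 mm from where it lay (distance of green_test_tile_mid from where it was at the start of the episode above 0.015 m).
It fails at once if the blue test tile is pushed more than 15 mm from where it lay (distance of blue_test_tile_mid from where it was at the start of the episode above 0.015 m).
It also fails if it takes over 112 s, if anything falls off the work surface, if the arm or the gripper's body presses on something with over 40 N, if the wrist force passes 120 N, or if a joint passes its speed limit or range.

ROBOT

A 6-joint arm with a two-finger parallel gripper is mounted at the origin on a cart in front of the work surface, level with it; the furniture and walls round the work are solid. World frame = base frame: x ahead of the robot, y to its left, z up, the work surface at z = 0. Lengths are in m, angles in rad, forces in N, time in s.
With the tool pointing down it reaches from about 0.425 to 0.95 m from the base axis. Payload 3.5 kg.
Tool frame: the origin (TCP) lies between the finger pads; the fingertips stand 25 mm ahead of it and the grasp point (between the pads) lies 6 mm ahead of it; z points along the fingers, y is the direction in which the jaws open and shut (so a half turn about z gives the same grasp; the last joint's range is limited). The gripper opens to 85 mm and grips with 20 to 120 N. Pads are 22 mm wide; open, the fingers measure 114 mm over their backs; the gripper's body (76 mm by 85 mm) begins 54 mm behind the grasp point. The pads swing forward as they close: fully open they stand 13 mm farther back than shut.
Start: joints at [1.109, 0.286, 1.577, -0, 1.279, -0.15], TCP at [0.207, 0.642, 0.256] pointing down, gripper open.
Joint ranges: [-2.77, 2.77], [-0.9, 2.22], [0.21, 2.48], [-1.53, 4.67], [0.24, 2.81], [-2.84, 2.84]. Speed limits (rad/s): [2.79, 2.79, 3.14, 3.14, 3.14, 3.14].

INTERFACE

Orientations are given as a 3x3 rotation matrix whose columns are the frame's x, y, z axes.
In Python, from workcell import robot gives the robot as it stands.
- The arm moves only by the shell command python3 -m crank 'ROWS' [FORCE]. ROWS is JSON, a list of rows, each an object of numbers: "rx", "ry", "rz": the turn, a rotation vector about the tool's x, y, z in degrees; "x", "y", "z": the shift along the tool's x, y, z in m; "hand": the opening, from 0 (shut) to 1 (fully open). In form: [{"rx": .., "ry": .., "rz": .., "x": .., "y": .., "z": .., "hand": ..}, ...]. A call has 1 to 12 rows; each row shifts and turns the commanded pose from where the row before left it, along the tool's axes as they then stand; what a row does not reach is not made up. A row lasts 1/10 s, in which the tool goes at most 50 mm and 8.59 degrees, less where a joint would pass 70% of its speed; a pose out of reach is approached as far as the arm can. A call is refused whole if a number of a shift passes 0.05 or a number of a turn 8.59, either way. A call with a gripper value outside its range is refused whole. The fingers move at their own pace and stop on an object; FORCE is the grip in N (left out, the last holds). Time passes only in rows, so rows that do not move let the fingers close. It gives the time, the measured TCP pose, the force and the opening at its end, in the units of the state.
- robot.get_state(): the state, without advancing time (a new reading comes with each control period).
- robot.read_camera(name): name is "side" or "top"; returns the picture (480x640x3 uint8, red, green, blue); there is no depth.
- robot.get_calibration(name): a dict with "intrinsics" (3x3 intrinsics, pixels), "k1" (the pictures are not rectified: a ray, as slopes to the right and down, at radius r is drawn at 1 + k1 r^2 times it, then the intrinsics apply), "R" (3x3) and "t" (3): a world point X has camera coordinates R X + t. Camera axes: x right, y down, z forward; pixel columns grow to the right and rows downward; lengths in m; the calibration is good to about 2 mm. A picture is of the moment at which its call begins. get_calibration takes no time and is no camera call.
- robot.close_job(): hands the job in, once; it reports no verdict.
Trained networks look in the newest picture that a camera, given by its name, has taken for a name from the list of things; names that differ only in an ending like _2 or _b are one class to them, and where a whole thing is asked for, a point or a joint stands for the part that bears it (a point fixed in the world has none). Each returns a list of dicts, best first, with "p" (0 to 1); they miss things now and then, are a little off and sometimes report something else, mostly with a low value. They report only what shows in the picture. A call takes as long as a camera call. They do not tell look-alikes from the thing itself.
- robot.boxes_of(camera, target): "point" ([column, row] in pixels, amid what is visible of it).
The state is a dict: "t": time; "joints": joint angles; "joint_vel": joint speeds; "tau": joint torques, N m; "ee_pos": TCP position; "eef_rot": TCP orientation; "wrist_force": force on the tool from outside, world axes, zero at the start; "torque": the same for the moment, N m; "grip_width": opening from 0.0 (shut) to 1.0 (fully open).
Only numpy, scipy, OpenCV 4.12 (cv2) and the standard library are available. Lean on these libraries where they do the work, as an engineer would, in place of code of your own. Each camera call takes 0.05 s, during which the arm holds its last target.

## Working session

There is one attempt and no reset: what is moved stays moved. The work goes in short steps, Python scripts to look and compute and a shell command to move; the robot and the scene stay as the last step left them, time stands still between calls to the robot, and variables do not carry over. Pictures are saved under pics/ and viewed, and the job is handed in when it is done.

```bash
ls; mkdir -p pics; python3 - <<'E'
from workcell import robot
import cv2
s=robot.get_state()
print({k:s[k] for k in('t','ee_pos','eef_rot','grip_width','wrist_force')})
for c in('top','side'):
    im=robot.read_camera(c); cv2.imwrite(f'pics/{c}0.png',im[:,:,::-1])
    print(c,robot.get_calibration(c))
E
```

```text
pics
{'t': 0.0, 'ee_pos': array([0.20675533, 0.64193892, 0.25496344]), 'eef_rot': array([[-9.51796855e-01,  3.06727383e-01, -1.02900998e-03],
       [ 3.06728924e-01,  9.51794609e-01, -2.09516219e-03],
       [ 3.36762532e-04, -2.30979591e-03, -9.99997276e-01]]), 'grip_width': 0.9999273812843505, 'wrist_force': array([-0.87480657, -0.56867634, -0.75092701])}
top {'intrinsics': array([[553.32311779,   0.        , 315.4541908 ],
       [  0.        , 553.32311779, 242.0761485 ],
       [  0.        ,   0.        ,   1.        ]]), 'k1': -0.019570255316707787, 'R': array([[-0.02493143, -0.99968809, -0.00146777],
       [-0.99046833,  0.0249004 , -0.13547124],
       [ 0.13546554, -0.00192371, -0.99078019]]), 't': array([0.01268666, 0.55198602, 1.48327549])}
side {'intrinsics': array([[542.47132969,   0.        , 323.9819544 ],
       [  0.        , 542.47132969, 234.33669924],
       [  0.        ,   0.        ,   1.        ]]), 'k1': 0.05705713351157143, 'R': array([[ 0.60110586, -0.79916655, -0.00213849],
       [-0.70709376, -0.53060108, -0.46741942],
       [ 0.37241128,  0.28248067, -0.88403309]]), 't': array([-0.33638351,  0.43777353,  1.39118654])}
```

View pics/top0.png

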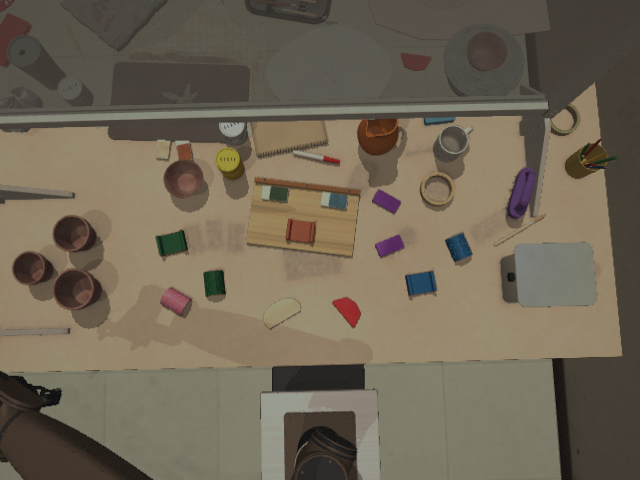

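View pics/side0.png

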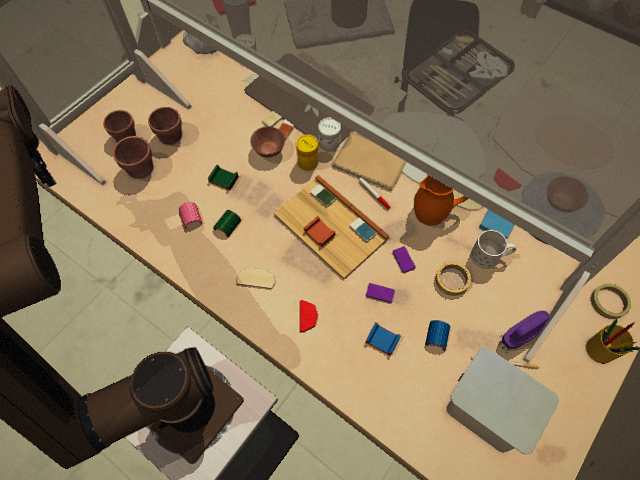

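```bash
python3 - <<'E'
import cv2,numpy as np
t=cv2.imread('pics/top0.png'); s=cv2.imread('pics/side0.png')
r=lambda im,x,y,w,h,k:cv2.resize(im[y:y+h,x:x+w],None,fx=k,fy=k,interpolation=cv2.INTER_CUBIC)
cv2.imwrite('pics/c1.png',r(t,240,170,130,95,6))
a=np.hstack([r(t,150,225,80,95,5),r(t,400,225,80,95,5)])
cv2.imwrite('pics/c2.png',a)
cv2.imwrite('pics/c3.png',r(s,270,170,130,110,5))
E
```

```text
(no output)
```

View pics/c1.png

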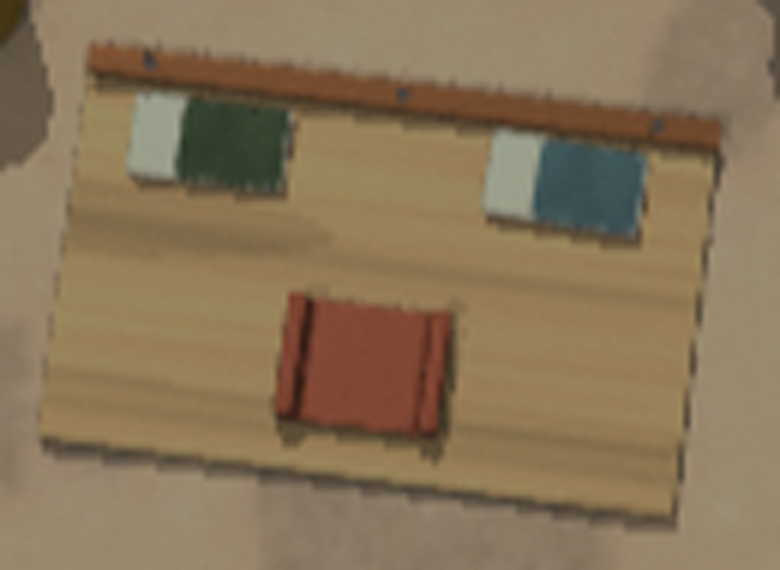

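View pics/c2.png

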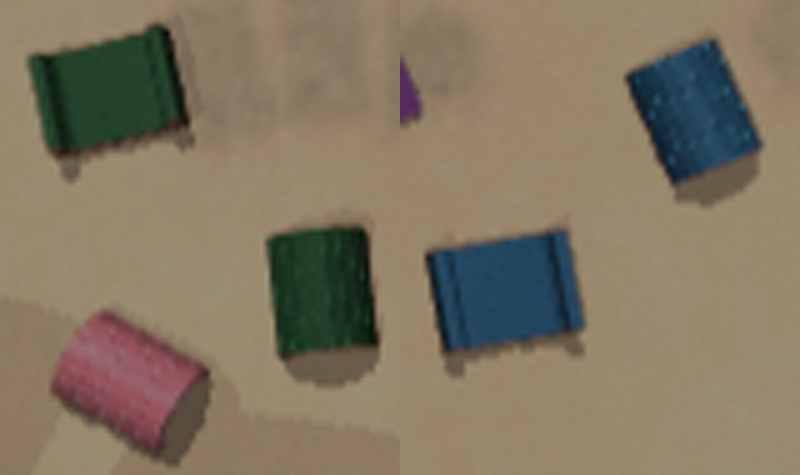

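View pics/c3.png

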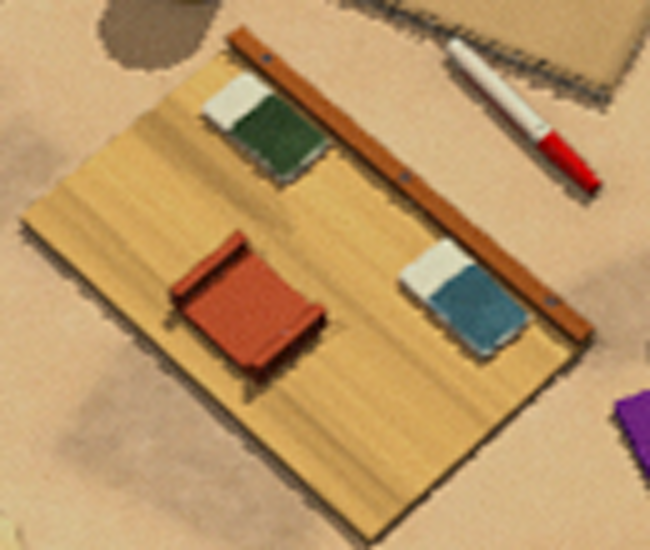

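Candidates (top picture):
- Green cover: (214,283). The pink arch at (176,300) is not meant.
- Green pan: (172,243).
- Blue pan (421,284) and blue cover (459,248).
- Blue test tile: (334,201), on the right of the plain pan. The purple tiles at (386,201) and (390,246) are to be left.
- Green test tile: (275,194), on the left.
- Plain pan: (301,231).

The crops confirm these choices: green belongs left and blue right. Next I fit the poses.

```bash
cat > fit.py <<'E'
import cv2,numpy as np
from scipy.optimize import minimize
from workcell import robot
CAL={c:robot.get_calibration(c) for c in('top','side')}
def proj(P,c):
    k=CAL[c]; d=np.array([k['k1'],0,0,0,0.])
    return cv2.projectPoints(np.asarray(P,float).reshape(-1,1,3),cv2.Rodrigues(k['R'])[0],k['t'],k['intrinsics'],d)[0][:,0]
def prism(poly,L,cap,ins=None):
    # poly: (y,z) closed ccw list; extruded along x; faces with labels
    F=[];n=len(poly);h=L/2
    for i in range(n):
        a,b=poly[i],poly[(i+1)%n]
        F.append((np.array([[-h,*a],[h,*a],[h,*b],[-h,*b]]),1))
    return F
def pan(bare=True):
    F=[];h=.029;w=.038
    P=[(-w,.003),(-w,.024),(-w+.009,.024),(-w+.009,.010),(w-.009,.010),(w-.009,.024),(w,.024),(w,.003)]
    e=0 if bare else 1
    for i in range(7):
        a,b=P[i],P[i+1]; F.append((np.array([[-h,*a],[h,*a],[h,*b],[-h,*b]]),1))
    for s in(-h,h):
        for q in([(-w,0),(w,0),(w,.010),(-w,.010)],[(-w,0),(-w+.009,0),(-w+.009,.024),(-w,.024)],[(w,0),(w-.009,0),(w-.009,.024),(w,.024)]):
            F.append((np.array([[s,*a] for a in q]),e))
    return F
def cover():
    # outer: legs to z=.013? approx half-ellipse top
    th=np.linspace(0,np.pi,13); h=.034
    out=[(.027,0)]+[(.027*np.cos(t),.006+.027*np.sin(t)) for t in th]+[(-.027,0)]
    inn=[(.020,0)]+[(.020*np.cos(t),.006+.020*np.sin(t)) for t in th]+[(-.020,0)]
    F=[]
    for a,b in zip(out[:-1],out[1:]): F.append((np.array([[-h,*a],[h,*a],[h,*b],[-h,*b]]),1))
    for a,b in zip(inn[:-1],inn[1:]): F.append((np.array([[-h,*a],[h,*a],[h,*b],[-h,*b]]),0))
    return F
def tile():
    F=[];a,b=.0375,.02
    return [(np.array([[-a,-b,.01],[a,-b,.01],[a,b,.01],[-a,b,.01]]),1)]
S=4
def render(F,p,z0,c,off,shape):
    cx,cy,y=p; R=np.array([[np.cos(y),-np.sin(y),0],[np.sin(y),np.cos(y),0],[0,0,1]])
    k=CAL[c]; L=[]
    for P,l in F:
        W=P@R.T+[cx,cy,z0]; d=(W.mean(0)@k['R'].T+k['t']); L.append((np.linalg.norm(d),W,l))
    L.sort(key=lambda q:-q[0])
    im=np.zeros((shape[0]*S,shape[1]*S),np.uint8)
    for _,W,l in L:
        u=(proj(W,c)-off+.5)*S-.5
        cv2.fillPoly(im,[np.round(u*16).astype(np.int32)],255*l,shift=4)
    return cv2.resize(im,(shape[1],shape[0]),interpolation=cv2.INTER_AREA)/255.
def mask(im,kind):
    hsv=cv2.cvtColor(im,cv2.COLOR_RGB2HSV).astype(int); h,s,v=hsv[...,0],hsv[...,1],hsv[...,2]
    if kind=='green': return (h>50)&(h<90)&(s>90)
    if kind=='blue': return (h>=93)&(h<122)&(s>80)
    if kind=='red': return ((h<8)|(h>172))&(s>100)
def fit(F,kind,z0,imgs,p0,cams=('top','side'),verbose=True):
    res={}
    data=[]
    for c in cams:
        u=proj([[p0[0],p0[1],z0+.012]],c)[0]; o=(u-32).astype(int); o=np.maximum(o,0)
        m=mask(imgs[c],kind)[o[1]:o[1]+64,o[0]:o[0]+64].astype(np.uint8)
        n,lab,st,ce=cv2.connectedComponentsWithStats(m)
        uu=u-o
        best=min((i for i in range(1,n) if st[i,4]>60),key=lambda i:np.hypot(*(ce[i]-uu)))
        data.append((c,o,(lab==best).astype(float)))
    def cost(p,D):
        return sum(np.abs(render(F,p,z0,c,o,m.shape)-m).sum()/m.sum() for c,o,m in D)
    out=[]
    for D in ([data]+([[d] for d in data] if len(data)>1 else [])):
        b=None
        for dy in(-.15,.15):
            r=minimize(cost,p0,args=(D,),method='Nelder-Mead',options=dict(initial_simplex=np.array(p0)+np.array([[0,0,0],[.012,0,0],[0,.012,0],[0,0,dy]]),xatol=2e-4,fatol=1e-4))
            if b is None or r.fun<b.fun:b=r
        out.append(b)
        print('  ',[d[0] for d in D],np.round(b.x[:2]*1000,1),'yaw',round(np.degrees(b.x[2]),1),'cost',round(b.fun,3))
    return out[0].x
def back(u,c,z):
    k=CAL[c]; n=cv2.undistortPoints(np.array([[u]],float),k['intrinsics'],np.array([k['k1'],0,0,0,0.]))[0,0]
    d=k['R'].T@np.array([*n,1]); C=-k['R'].T@k['t']; return C+d*(z-C[2])/d[2]
E
cat > run0.py <<'E'
from fit import *
imgs={c:cv2.imread(f'pics/{c}0.png')[:,:,::-1].copy() for c in('top','side')}
for n,F,k,z,u,y in [('plain',pan(False),'red',.012,(301,231),-.1),('gpan',pan(),'green',0,(172,243),.17),('bpan',pan(),'blue',0,(421,284),.15),('gcov',cover(),'green',0,(214,283),.1),('bcov',cover(),'blue',0,(459,248),.4)]:
    p=back(u,'top',z+.012); print(n); fit(F,k,z,imgs,[p[0],p[1],y])
for n,u in[('gtest',(275,194)),('btest',(334,201))]: print(n,back(u,'top',.022))
# board corners top (crop /6 + off)
for q in[(42,437),(675,515),(88,85),(715,155)]: print('board',np.round(back((q[0]/6+240,q[1]/6+170),'top',.012),4))
E
python3 run0.py
```

```text
plain
   ['top', 'side'] [588.1  40. ] yaw -7.6 cost 7.805
   ['top'] [584.3  35.7] yaw -2.2 cost 2.713
   ['side'] [588.7  40. ] yaw -5.1 cost 5.022
gpan
   ['top', 'side'] [563.9 401.2] yaw 15.5 cost 0.366
   ['top'] [564.  401.1] yaw 15.6 cost 0.187
   ['side'] [563.9 400.1] yaw 13.8 cost 0.178
bpan
   ['top', 'side'] [ 434.3 -290.1] yaw 7.5 cost 0.25
   ['top'] [ 435.7 -288.1] yaw 9.0 cost 0.153
   ['side'] [ 434.3 -291.2] yaw 7.5 cost 0.089
gcov
   ['top', 'side'] [448.6 283.2] yaw 7.0 cost 0.347
   ['top'] [446.7 283.2] yaw 5.8 cost 0.175
   ['side'] [448.5 282.8] yaw 8.1 cost 0.164
bcov
   ['top', 'side'] [ 532.5 -403. ] yaw 19.9 cost 0.242
   ['top'] [ 533.3 -401.1] yaw 20.0 cost 0.148
   ['side'] [ 532.2 -403.7] yaw 19.8 cost 0.077
gtest [0.69349389 0.10913102 0.022     ]
btest [ 0.66923453 -0.05608165  0.022     ]
board [0.5583 0.1902 0.012 ]
board [ 0.5144 -0.1034  0.012 ]
board [0.7258 0.1671 0.012 ]
board [ 0.6845 -0.1281  0.012 ]
```

```bash
python3 - <<'E'
import cv2
for c,pts in(('top',[(301,231),(292,231),(280,215),(301,231)]),('side',[(319,232),(308,222),(310,205),(300,250)])):
    im=cv2.cvtColor(cv2.imread(f'pics/{c}0.png'),cv2.COLOR_BGR2HSV)
    print(c,[im[y,x].tolist() for x,y in pts])
E
sed -i "s/((h<8)|(h>172))&(s>100)/((h<9)|(h>172))\&(s>140)/" fit.py
python3 run0.py | head -4
```

```text
top [[8, 150, 129], [8, 150, 129], [18, 109, 150], [8, 150, 129]]
side [[8, 194, 179], [18, 142, 207], [18, 145, 180], [15, 90, 190]]
plain
   ['top', 'side'] [587.8  40.6] yaw -8.2 cost 0.364
   ['top'] [587.9  40.1] yaw -8.9 cost 0.143
   ['side'] [587.3  38.5] yaw -7.4 cost 0.213
```

```bash
cat > plan.py <<'E'
import sys,numpy as np
from workcell import robot
s=robot.get_state(); x,y,z,yaw=map(float,sys.argv[1:5]) # m, deg (dir of tool y)
R=np.array(s['eef_rot']); cur=np.degrees(np.arctan2(R[1,1],R[0,1]))
d=(cur-yaw+180)%360-180; 
R2=R@np.array([[np.cos(np.radians(d)),-np.sin(np.radians(d)),0],[np.sin(np.radians(d)),np.cos(np.radians(d)),0],[0,0,1]])
dp=np.array([x,y,z])-s['ee_pos']
print('t',round(s['t'],2),'pos',np.round(s['ee_pos'],4),'yaw',round(cur,2),'F',np.round(s['wrist_force'],1),'w',round(s['grip_width'],3),'tilt',np.round(R[2,:2],4),'j',np.round(s['joints'],2))
print('rz',round(d,2),'then shift tool',np.round(R2.T@dp,4),'| shift unturned',np.round(R.T@dp,4))
E
python3 plan.py .5639 .4009 .12 15.3
```

```text
t 0.1 pos [0.2068 0.642  0.255 ] yaw 72.14 F [-0.4 -0.1  0.5] w 1.002 tilt [ 0.0003 -0.0022] j [ 1.11  0.29  1.58 -0.    1.28 -0.15]
rz 56.84 then shift tool [-0.3265  0.281   0.1352] | shift unturned [-0.4139 -0.1196  0.1352]
```

```bash
python3 -m crank '[{"rz":7.1},{"rz":7.1},{"rz":7.1},{"rz":7.1},{"rz":7.1},{"rz":7.1},{"rz":7.1},{"rz":7.1},{"x":-0.036,"y":0.031},{"x":-0.036,"y":0.031},{"x":-0.036,"y":0.031},{"x":-0.036,"y":0.031}]' 40
python3 -m crank '[{"x":-0.036,"y":0.031},{"x":-0.036,"y":0.031},{"x":-0.036,"y":0.031},{"x":-0.036,"y":0.031},{"x":-0.036,"y":0.031},{"z":0.04},{"z":0.04},{"z":0.04},{}]' 
python3 plan.py .5639 .4009 .06 15.3
```

```text
t 0.1 pos [0.2068 0.642  0.255 ] yaw 72.14 F [-0.4 -0.1  0.5] w 1.002 tilt [ 0.0003 -0.0022] j [ 1.11  0.29  1.58 -0.    1.28 -0.15]
rz 56.84 then shift tool [-0.3264  0.2811  0.1952] | shift unturned [-0.4139 -0.1195  0.1952]invalid input at $[0]: expected keys rx, ry, rz, x, y, z, hand
invalid input at $[0]: expected keys rx, ry, rz, x, y, z, hand
```

```bash
python3 -m crank '[{"rx":0,"ry":0,"rz":7.1,"x":0,"y":0,"z":0,"hand":1},{"rx":0,"ry":0,"rz":7.1,"x":0,"y":0,"z":0,"hand":1},{"rx":0,"ry":0,"rz":7.1,"x":0,"y":0,"z":0,"hand":1},{"rx":0,"ry":0,"rz":7.1,"x":0,"y":0,"z":0,"hand":1},{"rx":0,"ry":0,"rz":7.1,"x":0,"y":0,"z":0,"hand":1},{"rx":0,"ry":0,"rz":7.1,"x":0,"y":0,"z":0,"hand":1},{"rx":0,"ry":0,"rz":7.1,"x":0,"y":0,"z":0,"hand":1},{"rx":0,"ry":0,"rz":7.1,"x":0,"y":0,"z":0,"hand":1}]' 40
python3 -m crank '[{"rx":0,"ry":0,"rz":0,"x":-0.036,"y":0.031,"z":0,"hand":1},{"rx":0,"ry":0,"rz":0,"x":-0.036,"y":0.031,"z":0,"hand":1},{"rx":0,"ry":0,"rz":0,"x":-0.036,"y":0.031,"z":0,"hand":1},{"rx":0,"ry":0,"rz":0,"x":-0.036,"y":0.031,"z":0,"hand":1},{"rx":0,"ry":0,"rz":0,"x":-0.036,"y":0.031,"z":0,"hand":1},{"rx":0,"ry":0,"rz":0,"x":-0.036,"y":0.031,"z":0,"hand":1},{"rx":0,"ry":0,"rz":0,"x":-0.036,"y":0.031,"z":0.02,"hand":1},{"rx":0,"ry":0,"rz":0,"x":-0.036,"y":0.031,"z":0.02,"hand":1},{"rx":0,"ry":0,"rz":0,"x":-0.036,"y":0.031,"z":0.02,"hand":1},{"rx":0,"ry":0,"rz":0,"x":0,"y":0,"z":0.04,"hand":1},{"rx":0,"ry":0,"rz":0,"x":0,"y":0,"z":0.04,"hand":1},{"rx":0,"ry":0,"rz":0,"x":0,"y":0,"z":0,"hand":1}]'
python3 plan.py .5639 .4009 .06 15.3
```

```text
t: 0.9
ee_pos: [0.2069, 0.6421, 0.2555]
eef_rot: [[-0.26, 0.966, -0.001], [0.966, 0.26, -0.001], [-0.001, -0.001, -1.0]]
wrist_force: [-0.1, 0.9, 0.3]
grip_width: 1.0
t: 2.1
ee_pos: [0.5541, 0.4031, 0.1095]
eef_rot: [[-0.263, 0.965, -0.014], [0.965, 0.263, -0.007], [-0.003, -0.015, -1.0]]
wrist_force: [-0.5, 0.3, -1.2]
grip_width: 1.001
t 2.1 pos [0.5541 0.4031 0.1095] yaw 15.27 F [-0.5  0.3 -1.2] w 1.001 tilt [-0.0034 -0.0154] j [ 0.48  0.46  1.64 -0.    1.06  0.21]
rz -0.03 then shift tool [-0.0046  0.0097  0.0493] | shift unturned [-0.0046  0.0097  0.0493]
```

```bash
python3 -m crank '[{"rx":0,"ry":0,"rz":0,"x":0,"y":0,"z":0,"hand":1},{"rx":0,"ry":0,"rz":0,"x":0,"y":0,"z":0,"hand":1}]' >/dev/null
python3 plan.py .5639 .4009 .05 15.3
python3 - <<'E'
from workcell import robot
import cv2,numpy as np
t=robot.read_camera('top')[:,:,::-1];s=robot.read_camera('side')[:,:,::-1]
a=cv2.resize(t[200:290,120:240],None,fx=4,fy=4);b=cv2.resize(s[130:220,170:270],None,fx=4,fy=4)
cv2.imwrite('pics/g1.png',np.hstack([a[:360,:400],b[:360,:400]]))
E
```

```text
t 2.3 pos [0.5594 0.4073 0.1211] yaw 15.37 F [-0.5 -0.3  1.1] w 1.0 tilt [0.001  0.0044] j [0.48 0.45 1.63 0.   1.06 0.21]
rz 0.07 then shift tool [-0.0074  0.0023  0.0711] | shift unturned [-0.0074  0.0023  0.0711]
```

View pics/g1.png

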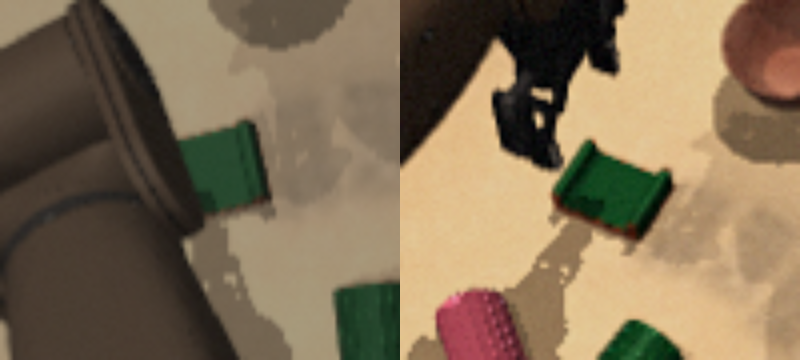

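```bash
python3 -m crank '[{"rx":0,"ry":0,"rz":0,"x":-0.007,"y":0.002,"z":0.03,"hand":1},{"rx":0,"ry":0,"rz":0,"x":0,"y":0,"z":0.03,"hand":1},{"rx":0,"ry":0,"rz":0,"x":0,"y":0,"z":0.01,"hand":1},{"rx":0,"ry":0,"rz":0,"x":0,"y":0,"z":0,"hand":1},{"rx":0,"ry":0,"rz":0,"x":0,"y":0,"z":0,"hand":1}]' 40 >/dev/null
python3 plan.py .5639 .4009 .028 15.3
```

```text
t 2.9 pos [0.563  0.4007 0.0501] yaw 15.36 F [ 0.1 -0.1  1. ] w 0.999 tilt [0.0006 0.0029] j [0.47 0.54 1.65 0.   0.95 0.2 ]
rz 0.06 then shift tool [-0.0001  0.0009  0.0221] | shift unturned [-0.0001  0.0009  0.0221]
```

```bash
python3 - <<'E'
from workcell import robot
import cv2,numpy as np
s=robot.read_camera('side')[:,:,::-1]
cv2.imwrite('pics/g2.png',cv2.resize(s[130:220,170:270],None,fx=6,fy=6,interpolation=cv2.INTER_CUBIC))
E
```

```text
(no output)
```

View pics/g2.png

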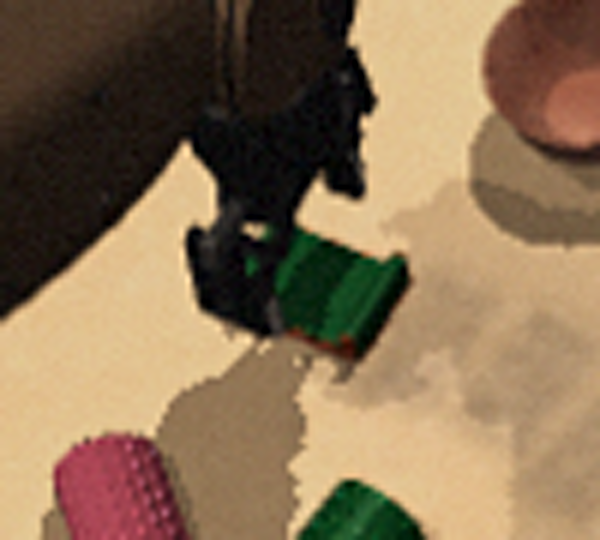

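```bash
python3 -m crank '[{"rx":0,"ry":0,"rz":0,"x":0,"y":0.001,"z":0.012,"hand":1},{"rx":0,"ry":0,"rz":0,"x":0,"y":0,"z":0.011,"hand":1},{"rx":0,"ry":0,"rz":0,"x":0,"y":0,"z":0,"hand":1},{"rx":0,"ry":0,"rz":0,"x":0,"y":0,"z":0,"hand":1}]' |grep -v rot
for i in 1 2 3; do python3 -m crank '[{"rx":0,"ry":0,"rz":0,"x":0,"y":0,"z":0.002,"hand":1},{"rx":0,"ry":0,"rz":0,"x":0,"y":0,"z":0,"hand":1}]' |grep -E 'pos|force'; done
```

```text
t: 3.35
ee_pos: [0.5624, 0.3999, 0.0241]
wrist_force: [0.6, -0.3, -0.1]
grip_width: 0.999
ee_pos: [0.5631, 0.4002, 0.0231]
wrist_force: [0.1, 0.3, -0.0]
ee_pos: [0.5629, 0.4002, 0.021]
wrist_force: [-0.3, -0.5, -0.8]
ee_pos: [0.5628, 0.4001, 0.0188]
wrist_force: [-0.3, 0.0, -0.6]
```

```bash
python3 -m crank '[{"rx":0,"ry":0,"rz":0,"x":0,"y":0.001,"z":-0.003,"hand":0.8},{"rx":0,"ry":0,"rz":0,"x":0,"y":0,"z":0,"hand":0.7},{"rx":0,"ry":0,"rz":0,"x":0,"y":0,"z":0,"hand":0.5},{"rx":0,"ry":0,"rz":0,"x":0,"y":0,"z":0,"hand":0.3},{"rx":0,"ry":0,"rz":0,"x":0,"y":0,"z":0,"hand":0.3},{"rx":0,"ry":0,"rz":0,"x":0,"y":0,"z":0,"hand":0.3}]' 50|grep -v rot
```

```text
t: 4.55
ee_pos: [0.5651, 0.401, 0.0237]
wrist_force: [0.9, -0.3, 5.2]
grip_width: 0.661
```

```bash
python3 -m crank '[{"rx":0,"ry":0,"rz":0,"x":0,"y":0,"z":-0.02,"hand":0.3},{"rx":0,"ry":0,"rz":0,"x":0,"y":0,"z":-0.03,"hand":0.3},{"rx":0,"ry":0,"rz":0,"x":0,"y":0,"z":-0.03,"hand":0.3},{"rx":0,"ry":0,"rz":0,"x":0,"y":0,"z":0,"hand":0.3},{"rx":0,"ry":0,"rz":0,"x":0,"y":0,"z":0,"hand":0.3},{"rx":0,"ry":0,"rz":0,"x":0,"y":0,"z":0,"hand":0.3}]'|grep -v rot
python3 plan.py .5993 .1205 .1 -8.2
python3 - <<'E'
from workcell import robot
import cv2,numpy as np
s=robot.read_camera('side')[:,:,::-1]
cv2.imwrite('pics/g3.png',cv2.resize(s[100:220,150:290],None,fx=5,fy=5,interpolation=cv2.INTER_CUBIC))
E
```

```text
t: 5.15
ee_pos: [0.5624, 0.3997, 0.0998]
wrist_force: [-0.2, -0.4, -1.7]
grip_width: 0.66
t 5.15 pos [0.5624 0.3997 0.0998] yaw 15.34 F [-0.2 -0.4 -1.7] w 0.66 tilt [-0.0009 -0.0042] j [0.47 0.47 1.63 0.   1.04 0.2 ]
rz 23.54 then shift tool [-2.711e-01  7.630e-02  2.000e-04] | shift unturned [-2.79e-01 -3.83e-02  2.00e-04]
```

View pics/g3.png

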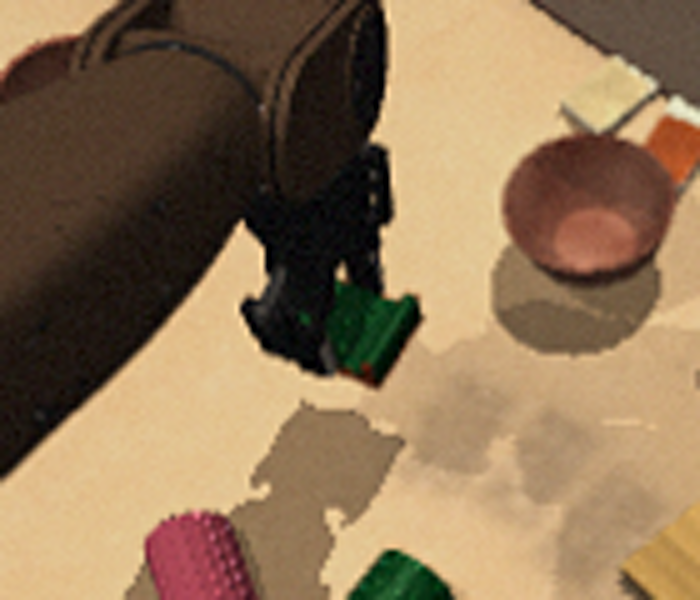

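```bash
python3 -m crank '[{"rx":0,"ry":0,"rz":7.8,"x":0,"y":0,"z":0,"hand":0.3},{"rx":0,"ry":0,"rz":7.9,"x":0,"y":0,"z":0,"hand":0.3},{"rx":0,"ry":0,"rz":7.8,"x":0,"y":0,"z":0,"hand":0.3},{"rx":0,"ry":0,"rz":0,"x":-0.045,"y":0.013,"z":0,"hand":0.3},{"rx":0,"ry":0,"rz":0,"x":-0.045,"y":0.013,"z":0,"hand":0.3},{"rx":0,"ry":0,"rz":0,"x":-0.045,"y":0.013,"z":0,"hand":0.3},{"rx":0,"ry":0,"rz":0,"x":-0.045,"y":0.013,"z":0,"hand":0.3},{"rx":0,"ry":0,"rz":0,"x":-0.045,"y":0.012,"z":0,"hand":0.3},{"rx":0,"ry":0,"rz":0,"x":-0.045,"y":0.012,"z":0,"hand":0.3},{"rx":0,"ry":0,"rz":0,"x":0,"y":0,"z":0,"hand":0.3},{"rx":0,"ry":0,"rz":0,"x":0,"y":0,"z":0,"hand":0.3},{"rx":0,"ry":0,"rz":0,"x":0,"y":0,"z":0,"hand":0.3}]'|grep -v rot
python3 plan.py .5993 .1205 .06 -8.2
```

```text
t: 6.4
ee_pos: [0.6, 0.1232, 0.1009]
wrist_force: [0.4, 0.5, -1.9]
grip_width: 0.659
t 6.4 pos [0.6    0.1232 0.1009] yaw -8.13 F [ 0.4  0.5 -1.9] w 0.659 tilt [ 0.     -0.0023] j [0.04 0.32 1.84 0.   0.98 0.18]
rz 0.07 then shift tool [-0.0028 -0.0002  0.0409] | shift unturned [-0.0028 -0.0002  0.0409]
```

```bash
python3 -m crank '[{"rx":0,"ry":0,"rz":0,"x":-0.003,"y":0,"z":0.03,"hand":0.3},{"rx":0,"ry":0,"rz":0,"x":0,"y":0,"z":0.02,"hand":0.3},{"rx":0,"ry":0,"rz":0,"x":0,"y":0,"z":0,"hand":0.3},{"rx":0,"ry":0,"rz":0,"x":0,"y":0,"z":0,"hand":0.3},{"rx":0,"ry":0,"rz":0,"x":0,"y":0,"z":0,"hand":0.3}]'|grep -v rot
python3 plan.py .5993 .1205 .034 -8.2
python3 - <<'E'
from workcell import robot
import cv2,numpy as np
t=robot.read_camera('top')[:,:,::-1];s=robot.read_camera('side')[:,:,::-1]
a=cv2.resize(t[180:280,230:330],None,fx=4,fy=4,interpolation=cv2.INTER_CUBIC);b=cv2.resize(s[180:280,260:360],None,fx=4,fy=4,interpolation=cv2.INTER_CUBIC)
cv2.imwrite('pics/g4.png',np.hstack([a,b]))
E
```

```text
t: 6.9
ee_pos: [0.6014, 0.1204, 0.0535]
wrist_force: [0.2, 0.7, -1.9]
grip_width: 0.665
t 6.9 pos [0.6014 0.1204 0.0535] yaw -8.09 F [ 0.2  0.7 -1.9] w 0.665 tilt [0.0005 0.0025] j [0.03 0.39 1.85 0.   0.9  0.17]
rz 0.11 then shift tool [-0.0002 -0.0021  0.0195] | shift unturned [-0.0002 -0.0021  0.0195]
```

View pics/g4.png

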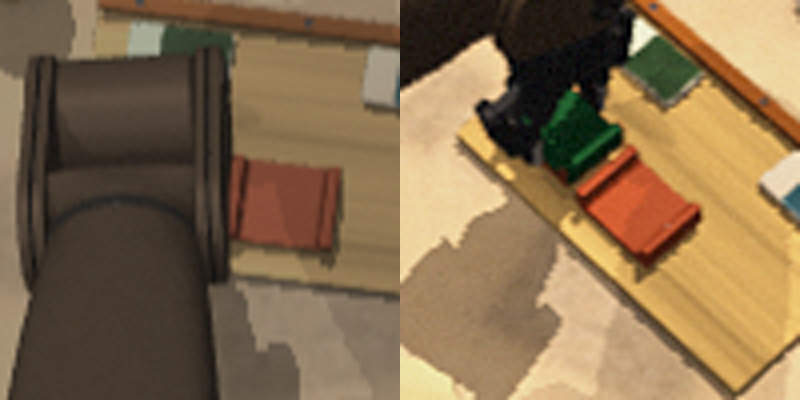

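```bash
python3 -m crank '[{"rx":0,"ry":0,"rz":0,"x":0,"y":-0.001,"z":0.006,"hand":0.3},{"rx":0,"ry":0,"rz":0,"x":0,"y":0,"z":0.005,"hand":0.3},{"rx":0,"ry":0,"rz":0,"x":0,"y":0,"z":0.003,"hand":0.3},{"rx":0,"ry":0,"rz":0,"x":0,"y":0,"z":0,"hand":0.3},{"rx":0,"ry":0,"rz":0,"x":0,"y":0,"z":0,"hand":0.3},{"rx":0,"ry":0,"rz":0,"x":0,"y":0,"z":0,"hand":0.3}]'|grep -v rot
python3 plan.py .5993 .1205 .034 -8.2
```

```text
t: 7.6
ee_pos: [0.5996, 0.1195, 0.0383]
wrist_force: [-0.1, 0.5, -2.2]
grip_width: 0.658
t 7.6 pos [0.5996 0.1195 0.0383] yaw -8.17 F [-0.1  0.5 -2.2] w 0.658 tilt [0.     0.0003] j [ 0.03  0.41  1.86 -0.    0.87  0.17]
rz 0.03 then shift tool [ 0.0009 -0.0004  0.0043] | shift unturned [ 0.0009 -0.0004  0.0043]
```

```bash
python3 - <<'E'
from workcell import robot
import cv2,numpy as np
s=robot.read_camera('side')[:,:,::-1]
cv2.imwrite('pics/g5.png',cv2.resize(s[190:260,270:350],None,fx=8,fy=8,interpolation=cv2.INTER_CUBIC))
E
```

```text
(no output)
```

View pics/g5.png

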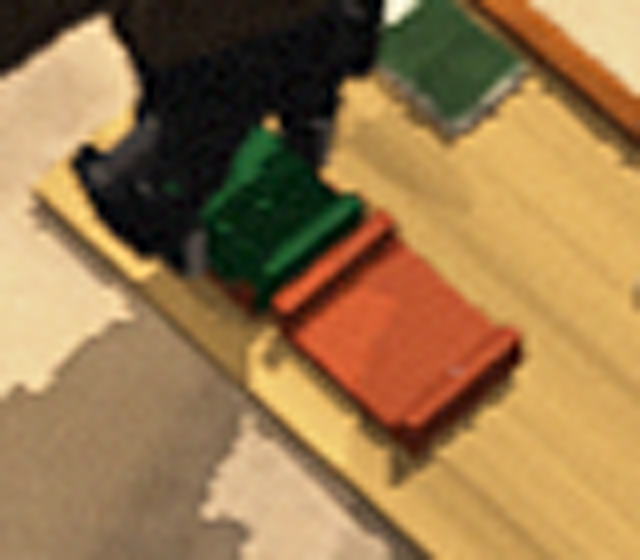

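```bash
python3 -m crank '[{"rx":0,"ry":0,"rz":0,"x":0.002,"y":0,"z":0.002,"hand":0.3},{"rx":0,"ry":0,"rz":0,"x":0,"y":0,"z":0.002,"hand":0.3},{"rx":0,"ry":0,"rz":0,"x":0,"y":0,"z":0,"hand":0.3},{"rx":0,"ry":0,"rz":0,"x":0,"y":0,"z":0,"hand":0.3}]'|grep -v rot
```

```text
t: 8.05
ee_pos: [0.6002, 0.1218, 0.0357]
wrist_force: [-3.0, -0.3, 5.8]
grip_width: 0.66
```

```bash
python3 -m crank '[{"rx":0,"ry":0,"rz":0,"x":0,"y":0,"z":0,"hand":0.82},{"rx":0,"ry":0,"rz":0,"x":0,"y":0,"z":0,"hand":0.82},{"rx":0,"ry":0,"rz":0,"x":0,"y":0,"z":0,"hand":0.82},{"rx":0,"ry":0,"rz":0,"x":0,"y":0,"z":-0.01,"hand":0.82},{"rx":0,"ry":0,"rz":0,"x":0,"y":0,"z":-0.03,"hand":0.82},{"rx":0,"ry":0,"rz":0,"x":0,"y":0,"z":-0.045,"hand":1},{"rx":0,"ry":0,"rz":0,"x":0,"y":0,"z":-0.045,"hand":1},{"rx":0,"ry":0,"rz":0,"x":0,"y":0,"z":0,"hand":1}]'|grep -v rot
python3 plan.py .5321 -.4025 .165 20
```

```text
t: 8.85
ee_pos: [0.6045, 0.1218, 0.1736]
wrist_force: [1.7, -0.8, 1.1]
grip_width: 1.005
t 8.85 pos [0.6045 0.1218 0.1736] yaw -8.16 F [ 1.7 -0.8  1.1] w 1.005 tilt [0.0029 0.0159] j [0.03 0.23 1.8  0.   1.09 0.18]
rz -28.16 then shift tool [-0.4679 -0.2475  0.0072] | shift unturned [-0.5293  0.0026  0.0072]
```

```bash
python3 plan.py .4345 -.29 .16 7.8
```

```text
t 8.85 pos [0.6045 0.1218 0.1736] yaw -8.16 F [ 1.7 -0.8  1.1] w 1.005 tilt [0.0029 0.0159] j [0.03 0.23 1.8  0.   1.09 0.18]
rz -15.96 then shift tool [-0.3849 -0.2245  0.0107] | shift unturned [-0.4318 -0.11    0.0107]
```

```bash
python3 -m crank '[{"rx":0,"ry":0,"rz":-8,"x":0,"y":0,"z":0,"hand":1},{"rx":0,"ry":0,"rz":-8,"x":0,"y":0,"z":0,"hand":1},{"rx":0,"ry":0,"rz":0,"x":-0.043,"y":-0.025,"z":0,"hand":1},{"rx":0,"ry":0,"rz":0,"x":-0.043,"y":-0.025,"z":0,"hand":1},{"rx":0,"ry":0,"rz":0,"x":-0.043,"y":-0.025,"z":0,"hand":1},{"rx":0,"ry":0,"rz":0,"x":-0.043,"y":-0.025,"z":0,"hand":1},{"rx":0,"ry":0,"rz":0,"x":-0.043,"y":-0.025,"z":0,"hand":1},{"rx":0,"ry":0,"rz":0,"x":-0.043,"y":-0.025,"z":0,"hand":1},{"rx":0,"ry":0,"rz":0,"x":-0.043,"y":-0.025,"z":0,"hand":1},{"rx":0,"ry":0,"rz":0,"x":-0.042,"y":-0.025,"z":0,"hand":1},{"rx":0,"ry":0,"rz":0,"x":-0.042,"y":-0.025,"z":0,"hand":1},{"rx":0,"ry":0,"rz":0,"x":0,"y":0,"z":0,"hand":1}]'|grep -v rot
python3 -m crank '[{"rx":0,"ry":0,"rz":0,"x":0,"y":0,"z":0,"hand":1},{"rx":0,"ry":0,"rz":0,"x":0,"y":0,"z":0,"hand":1}]'|grep -v rot
python3 plan.py .4345 -.29 .05 7.8
cat > look.py <<'E'
import sys
from fit import *
t=sys.argv[1]; imgs={}
for c in('top','side'):
    imgs[c]=robot.read_camera(c); cv2.imwrite(f'pics/{c}_{t}.png',imgs[c][:,:,::-1])
E
python3 look.py a; python3 - <<'E'
import sys; sys.path.insert(0,'.')
from fit import *
imgs={c:cv2.imread(f'pics/{c}_a.png')[:,:,::-1].copy() for c in('top','side')}
fit(pan(),'green',.012,imgs,[.599,.121,-.14])
fit(pan(False),'red',.012,imgs,[.588,.040,-.14])
cv2.imwrite('pics/ca.png',cv2.resize(cv2.imread('pics/top_a.png')[170:270,230:370],None,fx=5,fy=5,interpolation=cv2.INTER_CUBIC))
E
```

```text
t: 10.05
ee_pos: [0.4275, -0.2955, 0.165]
wrist_force: [0.9, 0.4, -0.5]
grip_width: 1.002
t: 10.25
ee_pos: [0.4295, -0.2896, 0.164]
wrist_force: [0.1, 0.9, 0.9]
grip_width: 0.999
t 10.25 pos [ 0.4295 -0.2896  0.164 ] yaw 7.87 F [0.1 0.9 0.9] w 0.999 tilt [ 0.0006 -0.0001] j [-0.79  0.04  2.04  0.    1.07 -0.93]
rz 0.07 then shift tool [-0.0011  0.005   0.114 ] | shift unturned [-0.0011  0.005   0.114 ]
   ['top', 'side'] [599.2 122.4] yaw -8.3 cost 0.39
   ['top'] [597.5 123.6] yaw -9.2 cost 0.183
   ['side'] [598.9 121.3] yaw -8.1 cost 0.203
   ['top', 'side'] [588.1  40. ] yaw -8.1 cost 0.483
   ['top'] [588.9  40. ] yaw -9.4 cost 0.15
   ['side'] [588.6  38.8] yaw -9.8 cost 0.33
```

View pics/ca.png

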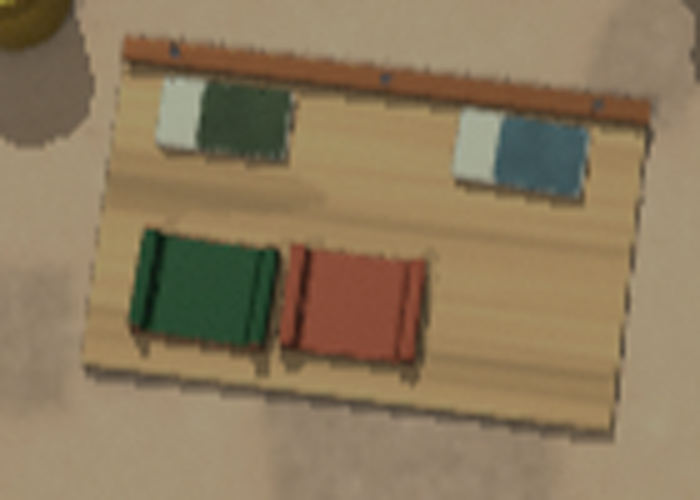

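View pics/side_a.png

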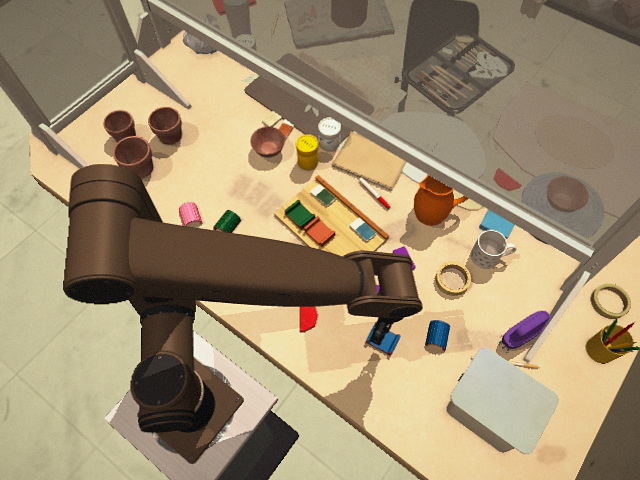

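```bash
python3 -m crank '[{"rx":0,"ry":0,"rz":0,"x":-0.001,"y":0.005,"z":0.04,"hand":1},{"rx":0,"ry":0,"rz":0,"x":0,"y":0,"z":0.04,"hand":1},{"rx":0,"ry":0,"rz":0,"x":0,"y":0,"z":0.034,"hand":1},{"rx":0,"ry":0,"rz":0,"x":0,"y":0,"z":0,"hand":1},{"rx":0,"ry":0,"rz":0,"x":0,"y":0,"z":0,"hand":1},{"rx":0,"ry":0,"rz":0,"x":0,"y":0,"z":0,"hand":1}]'|grep -v rot
python3 plan.py .4345 -.29 .023 7.8
python3 look.py b; python3 - <<'E'
import cv2,numpy as np
a=cv2.imread('pics/side_b.png')[290:370,340:420];b=cv2.imread('pics/top_b.png')[240:320,380:460]
cv2.imwrite('pics/cb.png',cv2.resize(np.hstack([a,b]),None,fx=5,fy=5,interpolation=cv2.INTER_CUBIC))
E
```

```text
t: 10.95
ee_pos: [0.436, -0.2915, 0.0524]
wrist_force: [1.2, 0.2, 0.3]
grip_width: 0.997
t 10.95 pos [ 0.436  -0.2915  0.0524] yaw 7.9 F [1.2 0.2 0.3] w 0.997 tilt [-0.0033  0.0025] j [-0.78  0.23  2.07  0.    0.84 -0.92]
rz 0.1 then shift tool [ 0.0018 -0.0013  0.0294] | shift unturned [ 0.0018 -0.0013  0.0294]
```

View pics/cb.png

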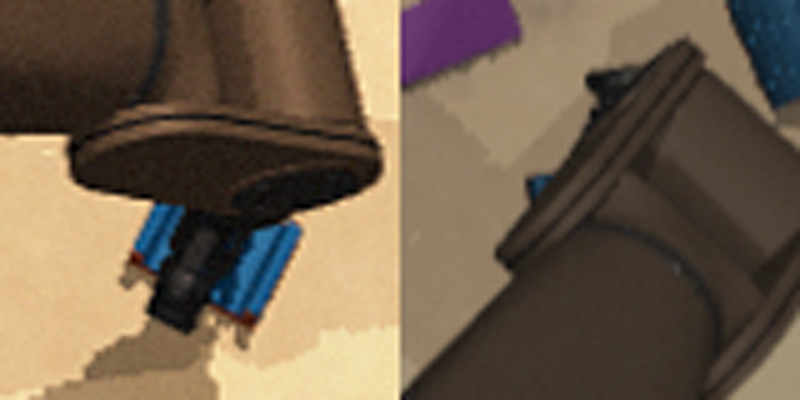

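```bash
python3 -m crank '[{"rx":0,"ry":0,"rz":0,"x":0.001,"y":0,"z":0.015,"hand":1},{"rx":0,"ry":0,"rz":0,"x":0,"y":0,"z":0.013,"hand":1},{"rx":0,"ry":0,"rz":0,"x":0,"y":0,"z":0,"hand":1},{"rx":0,"ry":0,"rz":0,"x":0,"y":0,"z":0,"hand":1}]'|grep -v rot
python3 plan.py .4345 -.29 .023 7.8
python3 -m crank '[{"rx":0,"ry":0,"rz":0,"x":0,"y":0,"z":0,"hand":0.7},{"rx":0,"ry":0,"rz":0,"x":0,"y":0,"z":0,"hand":0.5},{"rx":0,"ry":0,"rz":0,"x":0,"y":0,"z":0,"hand":0.3},{"rx":0,"ry":0,"rz":0,"x":0,"y":0,"z":0,"hand":0.3},{"rx":0,"ry":0,"rz":0,"x":0,"y":0,"z":0,"hand":0.3},{"rx":0,"ry":0,"rz":0,"x":0,"y":0,"z":0,"hand":0.3}]' 50|grep -v rot
python3 plan.py .4345 -.29 .023 7.8
```

```text
t: 11.45
ee_pos: [0.4336, -0.2893, 0.0211]
wrist_force: [-0.0, -0.1, -0.2]
grip_width: 1.001
t 11.45 pos [ 0.4336 -0.2893  0.0211] yaw 7.82 F [-0.  -0.1 -0.2] w 1.001 tilt [ 0.0018 -0.0013] j [-0.78  0.28  2.08  0.    0.78 -0.92]
rz 0.02 then shift tool [-0.0008  0.0008 -0.0019] | shift unturned [-0.0008  0.0008 -0.0019]
t: 12.05
ee_pos: [0.4349, -0.2905, 0.023]
wrist_force: [-0.3, 0.3, 5.6]
grip_width: 0.662
t 12.05 pos [ 0.4349 -0.2905  0.023 ] yaw 7.84 F [-0.3  0.3  5.6] w 0.662 tilt [-0.0016  0.0012] j [-0.78  0.28  2.08 -0.    0.78 -0.92]
rz 0.04 then shift tool [ 0.0005 -0.0003  0.    ] | shift unturned [ 0.0005 -0.0003  0.    ]
```

```bash
python3 -m crank '[{"rx":0,"ry":0,"rz":0,"x":0,"y":0,"z":-0.03,"hand":0.3},{"rx":0,"ry":0,"rz":0,"x":0,"y":0,"z":-0.04,"hand":0.3},{"rx":0,"ry":0,"rz":0,"x":0,"y":0,"z":-0.01,"hand":0.3},{"rx":0,"ry":0,"rz":8,"x":0,"y":0,"z":0,"hand":0.3},{"rx":0,"ry":0,"rz":8,"x":0,"y":0,"z":0,"hand":0.3},{"rx":0,"ry":0,"rz":0,"x":0,"y":0,"z":0,"hand":0.3}]'|grep -v rot
python3 plan.py .5761 -.041 .1 -8.2
```

```text
t: 12.65
ee_pos: [0.4334, -0.289, 0.1008]
wrist_force: [-0.3, -0.4, -0.6]
grip_width: 0.657
t 12.65 pos [ 0.4334 -0.289   0.1008] yaw -8.16 F [-0.3 -0.4 -0.6] w 0.657 tilt [ 0.0015 -0.002 ] j [-0.78  0.14  2.06  0.    0.94 -0.64]
rz 0.04 then shift tool [0.2658 0.1058 0.001 ] | shift unturned [0.2658 0.106  0.001 ]
```

```bash
python3 -m crank '[{"rx":0,"ry":0,"rz":0,"x":0.044,"y":0.018,"z":0,"hand":0.3},{"rx":0,"ry":0,"rz":0,"x":0.044,"y":0.018,"z":0,"hand":0.3},{"rx":0,"ry":0,"rz":0,"x":0.044,"y":0.018,"z":0,"hand":0.3},{"rx":0,"ry":0,"rz":0,"x":0.044,"y":0.018,"z":0,"hand":0.3},{"rx":0,"ry":0,"rz":0,"x":0.044,"y":0.017,"z":0,"hand":0.3},{"rx":0,"ry":0,"rz":0,"x":0.044,"y":0.017,"z":0,"hand":0.3},{"rx":0,"ry":0,"rz":0,"x":0,"y":0,"z":0.02,"hand":0.3},{"rx":0,"ry":0,"rz":0,"x":0,"y":0,"z":0.02,"hand":0.3},{"rx":0,"ry":0,"rz":0,"x":0,"y":0,"z":0,"hand":0.3},{"rx":0,"ry":0,"rz":0,"x":0,"y":0,"z":0,"hand":0.3},{"rx":0,"ry":0,"rz":0,"x":0,"y":0,"z":0,"hand":0.3},{"rx":0,"ry":0,"rz":0,"x":0,"y":0,"z":0,"hand":0.3}]'|grep -v rot
python3 plan.py .5761 -.041 .039 -8.2
```

```text
t: 13.85
ee_pos: [0.5774, -0.0442, 0.0633]
wrist_force: [-0.8, -0.6, 0.3]
grip_width: 0.657
t 13.85 pos [ 0.5774 -0.0442  0.0633] yaw -8.17 F [-0.8 -0.6  0.3] w 0.657 tilt [-0.0002  0.0021] j [-0.25  0.31  1.93  0.    0.89 -0.11]
rz 0.03 then shift tool [ 0.003  -0.0018  0.0243] | shift unturned [ 0.003  -0.0018  0.0243]
```

```bash
python3 -m crank '[{"rx":0,"ry":0,"rz":0,"x":0.003,"y":-0.001,"z":0.012,"hand":0.3},{"rx":0,"ry":0,"rz":0,"x":0,"y":0,"z":0.01,"hand":0.3},{"rx":0,"ry":0,"rz":0,"x":0,"y":0,"z":0,"hand":0.3},{"rx":0,"ry":0,"rz":0,"x":0,"y":0,"z":0,"hand":0.3},{"rx":0,"ry":0,"rz":0,"x":0,"y":0,"z":0,"hand":0.3}]'|grep -v rot
python3 plan.py .5761 -.041 .0355 -8.2
python3 look.py c; python3 - <<'E'
import cv2,numpy as np
a=cv2.imread('pics/side_c.png')[190:290,280:380];b=cv2.imread('pics/top_c.png')[180:280,250:350]
cv2.imwrite('pics/cc.png',cv2.resize(np.hstack([a,b]),None,fx=4,fy=4,interpolation=cv2.INTER_CUBIC))
E
```

```text
t: 14.35
ee_pos: [0.5762, -0.0405, 0.0402]
wrist_force: [0.0, -0.8, -0.7]
grip_width: 0.656
t 14.35 pos [ 0.5762 -0.0405  0.0402] yaw -8.16 F [ 0.  -0.8 -0.7] w 0.656 tilt [-0.      0.0002] j [-0.25  0.35  1.94 -0.    0.85 -0.1 ]
rz 0.04 then shift tool [-0.0005 -0.0001  0.0047] | shift unturned [-0.0005 -0.0001  0.0047]
```

View pics/cc.png

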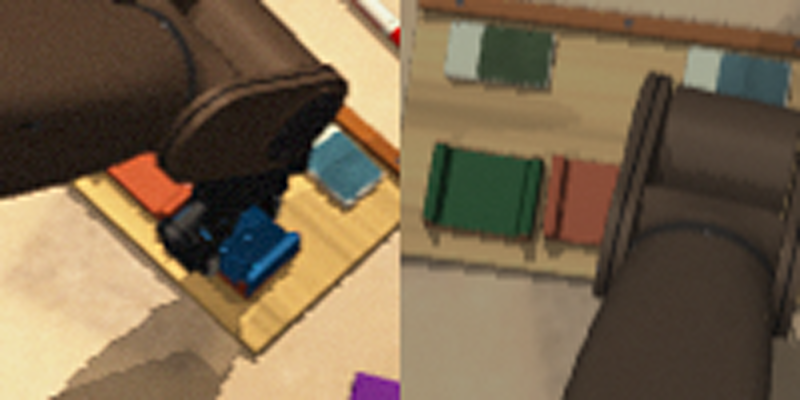

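```bash
python3 -m crank '[{"rx":0,"ry":0,"rz":0,"x":0,"y":0,"z":0.003,"hand":0.3},{"rx":0,"ry":0,"rz":0,"x":0,"y":0,"z":0.002,"hand":0.3},{"rx":0,"ry":0,"rz":0,"x":0,"y":0,"z":0,"hand":0.3},{"rx":0,"ry":0,"rz":0,"x":0,"y":0,"z":0,"hand":0.3}]'|grep -v rot
```

```text
t: 14.85
ee_pos: [0.5761, -0.0405, 0.0351]
wrist_force: [0.6, -0.6, -0.5]
grip_width: 0.662
```

```bash
python3 -m crank '[{"rx":0,"ry":0,"rz":0,"x":0,"y":0,"z":0.001,"hand":0.3},{"rx":0,"ry":0,"rz":0,"x":0,"y":0,"z":0,"hand":0.3}]'|grep -v rot
python3 plan.py .5761 -.041 .0355 -8.2
```

```text
t: 15.05
ee_pos: [0.5761, -0.0405, 0.035]
wrist_force: [-3.4, 0.1, 5.5]
grip_width: 0.663
t 15.05 pos [ 0.5761 -0.0405  0.035 ] yaw -8.16 F [-3.4  0.1  5.5] w 0.663 tilt [-0.0001 -0.0007] j [-0.25  0.36  1.94 -0.    0.84 -0.1 ]
rz 0.04 then shift tool [-0.0005  0.     -0.0005] | shift unturned [-0.0005  0.     -0.0005]
```

```bash
python3 -m crank '[{"rx":0,"ry":0,"rz":0,"x":0,"y":0,"z":0,"hand":0.82},{"rx":0,"ry":0,"rz":0,"x":0,"y":0,"z":0,"hand":0.82},{"rx":0,"ry":0,"rz":0,"x":0,"y":0,"z":0,"hand":0.82},{"rx":0,"ry":0,"rz":0,"x":0,"y":0,"z":-0.01,"hand":0.82},{"rx":0,"ry":0,"rz":0,"x":0,"y":0,"z":-0.03,"hand":0.82},{"rx":0,"ry":0,"rz":0,"x":0,"y":0,"z":-0.045,"hand":1},{"rx":0,"ry":0,"rz":0,"x":0,"y":0,"z":-0.045,"hand":1},{"rx":0,"ry":0,"rz":-7,"x":0,"y":0,"z":0,"hand":1},{"rx":0,"ry":0,"rz":-7,"x":0,"y":0,"z":0,"hand":1},{"rx":0,"ry":0,"rz":-7,"x":0,"y":0,"z":0,"hand":1},{"rx":0,"ry":0,"rz":-7.1,"x":0,"y":0,"z":0,"hand":1},{"rx":0,"ry":0,"rz":0,"x":0,"y":0,"z":0,"hand":1}]'|grep -v rot
python3 plan.py .5323 -.4025 .16 20
```

```text
t: 16.25
ee_pos: [0.5762, -0.0404, 0.1649]
wrist_force: [-0.6, 0.0, 0.2]
grip_width: 1.008
t 16.25 pos [ 0.5762 -0.0404  0.1649] yaw 19.93 F [-0.6  0.   0.2] w 1.008 tilt [-0.0005  0.0007] j [-0.25  0.17  1.9  -0.    1.08 -0.59]
rz -0.07 then shift tool [-0.3252 -0.1651  0.0049] | shift unturned [-0.3254 -0.1647  0.0049]
```

```bash
python3 -m crank '[{"rx":0,"ry":0,"rz":0,"x":-0.041,"y":-0.021,"z":0,"hand":1},{"rx":0,"ry":0,"rz":0,"x":-0.041,"y":-0.021,"z":0,"hand":1},{"rx":0,"ry":0,"rz":0,"x":-0.041,"y":-0.021,"z":0,"hand":1},{"rx":0,"ry":0,"rz":0,"x":-0.041,"y":-0.021,"z":0,"hand":1},{"rx":0,"ry":0,"rz":0,"x":-0.041,"y":-0.021,"z":0,"hand":1},{"rx":0,"ry":0,"rz":0,"x":-0.04,"y":-0.02,"z":0,"hand":1},{"rx":0,"ry":0,"rz":0,"x":-0.04,"y":-0.02,"z":0,"hand":1},{"rx":0,"ry":0,"rz":0,"x":-0.04,"y":-0.02,"z":0,"hand":1},{"rx":0,"ry":0,"rz":0,"x":0,"y":0,"z":0,"hand":1},{"rx":0,"ry":0,"rz":0,"x":0,"y":0,"z":0,"hand":1},{"rx":0,"ry":0,"rz":0,"x":0,"y":0,"z":0,"hand":1},{"rx":0,"ry":0,"rz":0,"x":0,"y":0,"z":0,"hand":1}]'|grep -v rot
python3 plan.py .5323 -.4025 .07 20
python3 look.py d;  python3 - <<'E'
import sys; sys.path.insert(0,'.')
from fit import *
imgs={c:cv2.imread(f'pics/{c}_d.png')[:,:,::-1].copy() for c in('top','side')}
print('bp');fit(pan(),'blue',.012,imgs,[.576,-.04,-.14])
print('gp');fit(pan(),'green',.012,imgs,[.599,.121,-.14])
print('bc');fit(cover(),'blue',0,imgs,[.532,-.402,.35],cams=('side',))
cv2.imwrite('pics/cd.png',cv2.resize(cv2.imread('pics/top_d.png')[170:270,230:370],None,fx=5,fy=5,interpolation=cv2.INTER_CUBIC))
cv2.imwrite('pics/cd2.png',cv2.resize(cv2.imread('pics/side_d.png')[290:380,390:490],None,fx=5,fy=5,interpolation=cv2.INTER_CUBIC))
E
```

```text
t: 17.45
ee_pos: [0.5321, -0.4007, 0.1641]
wrist_force: [1.3, 0.1, 0.3]
grip_width: 0.998
t 17.45 pos [ 0.5321 -0.4007  0.1641] yaw 19.99 F [1.3 0.1 0.3] w 0.998 tilt [ 0.0006 -0.0001] j [-0.8   0.35  1.67  0.    1.12 -1.15]
rz -0.01 then shift tool [-0.0018 -0.0004  0.0941] | shift unturned [-0.0018 -0.0004  0.0941]
bp
   ['top', 'side'] [573.4 -40. ] yaw -2.7 cost 5.194
   ['top'] [574.6 -39.9] yaw -9.8 cost 0.125
   ['side'] [694.9 -80.4] yaw 85.2 cost 0.341
gp
   ['top', 'side'] [599.2 122.4] yaw -8.4 cost 0.387
   ['top'] [598.1 123.1] yaw -7.8 cost 0.178
   ['side'] [598.7 120.2] yaw -7.9 cost 0.199
bc
   ['side'] [ 531.8 -403.7] yaw 21.1 cost 0.433
```

View pics/cd.png

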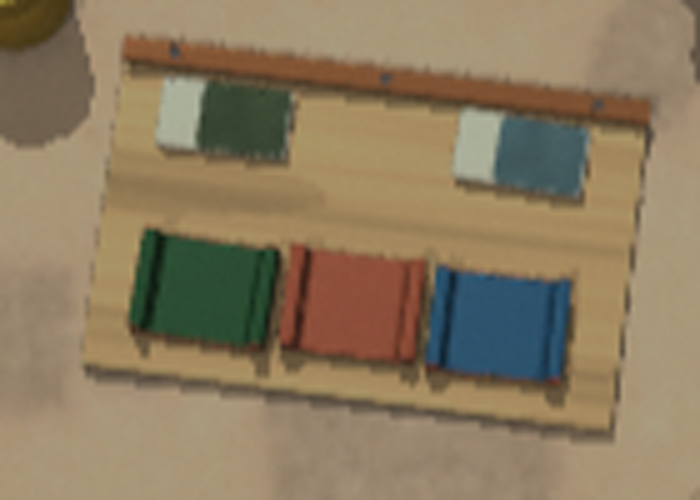

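View pics/cd2.png

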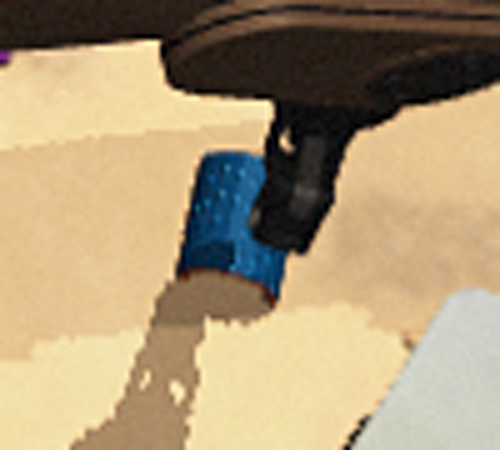

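```bash
python3 -m crank '[{"rx":0,"ry":0,"rz":0,"x":-0.002,"y":0,"z":0.045,"hand":1},{"rx":0,"ry":0,"rz":0,"x":0,"y":0,"z":0.045,"hand":1},{"rx":0,"ry":0,"rz":0,"x":0,"y":0,"z":0.01,"hand":1},{"rx":0,"ry":0,"rz":0,"x":0,"y":0,"z":0,"hand":1},{"rx":0,"ry":0,"rz":0,"x":0,"y":0,"z":0,"hand":1},{"rx":0,"ry":0,"rz":0,"x":0,"y":0,"z":0,"hand":1}]'|grep -v rot
python3 plan.py .5321 -.4025 .04 20
python3 look.py e;  python3 - <<'E'
import cv2
cv2.imwrite('pics/ce.png',cv2.resize(cv2.imread('pics/side_e.png')[290:380,390:490],None,fx=6,fy=6,interpolation=cv2.INTER_CUBIC))
E
```

```text
t: 18.15
ee_pos: [0.5341, -0.4055, 0.0675]
wrist_force: [-0.1, 0.4, 1.4]
grip_width: 0.998
t 18.15 pos [ 0.5341 -0.4055  0.0675] yaw 19.95 F [-0.1  0.4  1.4] w 0.998 tilt [-0.005   0.0023] j [-0.8   0.47  1.7  -0.    0.96 -1.15]
rz -0.05 then shift tool [ 0.0036 -0.0009  0.0275] | shift unturned [ 0.0036 -0.0009  0.0275]
```

View pics/ce.png

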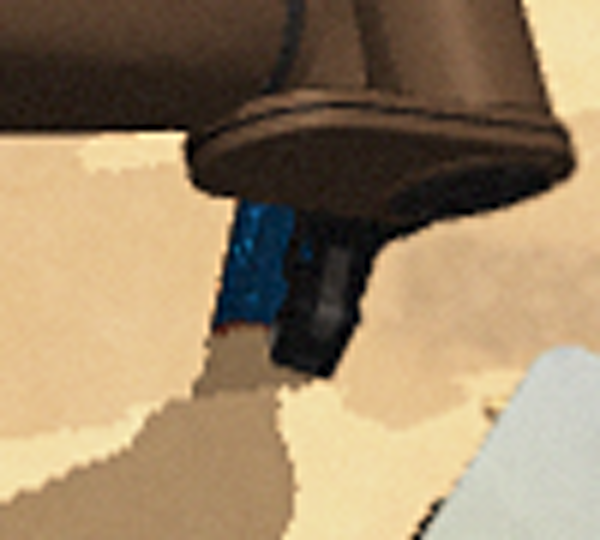

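```bash
python3 - <<'E'
import sys; sys.path.insert(0,'.')
from fit import *
R=robot.get_state(); print(R['ee_pos'],R['t'])
p=R['ee_pos'];y=np.array(R['eef_rot'])[:,1]
for d,z in((-.0425,.055),(-.057,.055),(-.0425,.075)):
    q=p+y*d; q[2]=z; u=proj([q],'side')[0]; print(np.round((u-[390,290])*6))
# cover crown near end
q=np.array([.5321,-.403,.033])-.034*np.array([np.cos(.35),np.sin(.35),0]); print('crown near end',np.round((proj([q],'side')[0]-[390,290])*6))
E
```

```text
[ 0.53369671 -0.40526202  0.06697013] 18.25
[291. 330.]
[284. 361.]
[300. 316.]
crown near end [279. 326.]
```

```bash
python3 -m crank '[{"rx":0,"ry":0,"rz":0,"x":0.003,"y":0,"z":0.012,"hand":1},{"rx":0,"ry":0,"rz":0,"x":0,"y":0,"z":0.012,"hand":1},{"rx":0,"ry":0,"rz":0,"x":0,"y":0,"z":0,"hand":1},{"rx":0,"ry":0,"rz":0,"x":0,"y":0,"z":0,"hand":1},{"rx":0,"ry":0,"rz":0,"x":0,"y":0,"z":0,"hand":1}]'|grep -v rot
python3 plan.py .5321 -.4025 .04 20
```

```text
t: 18.75
ee_pos: [0.5315, -0.4014, 0.04]
wrist_force: [0.7, -0.3, 0.7]
grip_width: 0.999
t 18.75 pos [ 0.5315 -0.4014  0.04  ] yaw 19.93 F [ 0.7 -0.3  0.7] w 0.999 tilt [ 0.0001 -0.    ] j [-0.8   0.51  1.71  0.    0.92 -1.15]
rz -0.07 then shift tool [-0.0013  0.0002  0.    ] | shift unturned [-0.0013  0.0002  0.    ]
```

```bash
python3 -m crank '[{"rx":0,"ry":0,"rz":0,"x":-0.001,"y":0,"z":0,"hand":0.7},{"rx":0,"ry":0,"rz":0,"x":0,"y":0,"z":0,"hand":0.5},{"rx":0,"ry":0,"rz":0,"x":0,"y":0,"z":0,"hand":0.4},{"rx":0,"ry":0,"rz":0,"x":0,"y":0,"z":0,"hand":0.4},{"rx":0,"ry":0,"rz":0,"x":0,"y":0,"z":0,"hand":0.4},{"rx":0,"ry":0,"rz":0,"x":0,"y":0,"z":0,"hand":0.4}]' 50|grep -v rot
python3 plan.py .5321 -.4025 .04 20
python3 -m crank '[{"rx":0,"ry":0,"rz":0,"x":0,"y":0,"z":-0.03,"hand":0.4},{"rx":0,"ry":0,"rz":0,"x":0,"y":0,"z":-0.05,"hand":0.4},{"rx":0,"ry":0,"rz":7,"x":0,"y":0,"z":0,"hand":0.4},{"rx":0,"ry":0,"rz":7,"x":0,"y":0,"z":0,"hand":0.4},{"rx":0,"ry":0,"rz":7,"x":0,"y":0,"z":0,"hand":0.4},{"rx":0,"ry":0,"rz":7.1,"x":0,"y":0,"z":0,"hand":0.4},{"rx":0,"ry":0,"rz":0,"x":0,"y":0,"z":0,"hand":0.4},{"rx":0,"ry":0,"rz":0,"x":0,"y":0,"z":0,"hand":0.4}]'|grep -v rot
python3 plan.py .582 -.0003 .12 -8.2
python3 look.py f;  python3 - <<'E'
import cv2
cv2.imwrite('pics/cf.png',cv2.resize(cv2.imread('pics/side_f.png')[250:380,370:510],None,fx=5,fy=5,interpolation=cv2.INTER_CUBIC))
E
```

```text
t: 19.35
ee_pos: [0.5325, -0.403, 0.0412]
wrist_force: [0.2, 0.1, 5.9]
grip_width: 0.779
t 19.35 pos [ 0.5325 -0.403   0.0412] yaw 19.94 F [0.2 0.1 5.9] w 0.779 tilt [-0.0023  0.0009] j [-0.8   0.51  1.71 -0.    0.92 -1.15]
rz -0.06 then shift tool [ 0.0006 -0.0002  0.0012] | shift unturned [ 0.0006 -0.0002  0.0012]
t: 20.15
ee_pos: [0.5311, -0.4015, 0.1187]
wrist_force: [-0.3, 0.4, -1.3]
grip_width: 0.776
t 20.15 pos [ 0.5311 -0.4015  0.1187] yaw -8.02 F [-0.3  0.4 -1.3] w 0.776 tilt [ 0.0017 -0.0022] j [-0.8   0.4   1.69  0.    1.05 -0.66]
rz 0.18 then shift tool [ 0.4044 -0.0069 -0.0006] | shift unturned [ 0.4044 -0.0056 -0.0006]
```

View pics/cf.png

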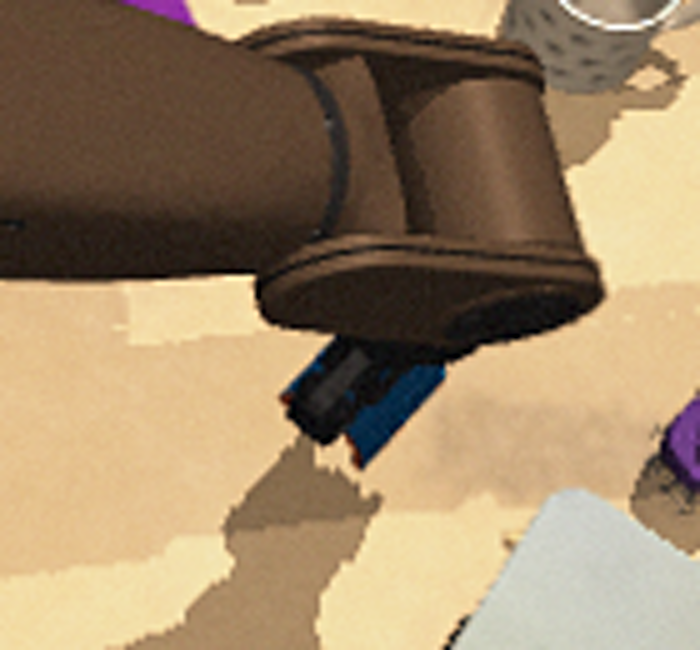

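```bash
python3 -m crank '[{"rx":0,"ry":0,"rz":0.2,"x":0.045,"y":-0.001,"z":0,"hand":0.4},{"rx":0,"ry":0,"rz":0,"x":0.045,"y":-0.001,"z":0,"hand":0.4},{"rx":0,"ry":0,"rz":0,"x":0.045,"y":-0.001,"z":0,"hand":0.4},{"rx":0,"ry":0,"rz":0,"x":0.045,"y":-0.001,"z":0,"hand":0.4},{"rx":0,"ry":0,"rz":0,"x":0.045,"y":-0.001,"z":0,"hand":0.4},{"rx":0,"ry":0,"rz":0,"x":0.045,"y":-0.001,"z":0,"hand":0.4},{"rx":0,"ry":0,"rz":0,"x":0.045,"y":0,"z":0,"hand":0.4},{"rx":0,"ry":0,"rz":0,"x":0.045,"y":0,"z":0,"hand":0.4},{"rx":0,"ry":0,"rz":0,"x":0.044,"y":0,"z":0,"hand":0.4},{"rx":0,"ry":0,"rz":0,"x":0,"y":0,"z":0,"hand":0.4},{"rx":0,"ry":0,"rz":0,"x":0,"y":0,"z":0,"hand":0.4},{"rx":0,"ry":0,"rz":0,"x":0,"y":0,"z":0,"hand":0.4}]'|grep -v rot
python3 plan.py .582 -.0003 .09 -8.2
```

```text
t: 21.45
ee_pos: [0.5844, -0.0024, 0.1201]
wrist_force: [-0.4, 0.1, -1.7]
grip_width: 0.777
t 21.45 pos [ 0.5844 -0.0024  0.1201] yaw -8.37 F [-0.4  0.1 -1.7] w 0.777 tilt [-0.0003 -0.0001] j [-0.18  0.24  1.9  -0.    1.   -0.03]
rz -0.17 then shift tool [ 0.0017 -0.0027  0.0301] | shift unturned [ 0.0017 -0.0027  0.0301]
```

```bash
python3 -m crank '[{"rx":0,"ry":0,"rz":-0.2,"x":0.002,"y":-0.002,"z":0.02,"hand":0.4},{"rx":0,"ry":0,"rz":0,"x":0,"y":0,"z":0.01,"hand":0.4},{"rx":0,"ry":0,"rz":0,"x":0,"y":0,"z":0,"hand":0.4},{"rx":0,"ry":0,"rz":0,"x":0,"y":0,"z":0,"hand":0.4},{"rx":0,"ry":0,"rz":0,"x":0,"y":0,"z":0,"hand":0.4}]'|grep -v rot
python3 plan.py .582 -.0003 .063 -8.2
python3 look.py g;  python3 - <<'E'
import cv2
cv2.imwrite('pics/cg.png',cv2.resize(cv2.imread('pics/side_g.png')[180:280,270:390],None,fx=6,fy=6,interpolation=cv2.INTER_CUBIC))
E
```

```text
t: 21.95
ee_pos: [0.5834, 0.0, 0.0909]
wrist_force: [0.9, 0.4, -1.1]
grip_width: 0.777
t 21.95 pos [0.5834 0.     0.0909] yaw -8.2 F [ 0.9  0.4 -1.1] w 0.777 tilt [-0.0001  0.0013] j [-0.17  0.28  1.92 -0.    0.95 -0.03]
rz -0.0 then shift tool [-0.0005 -0.0013  0.0279] | shift unturned [-0.0005 -0.0013  0.0279]
```

View pics/cg.png

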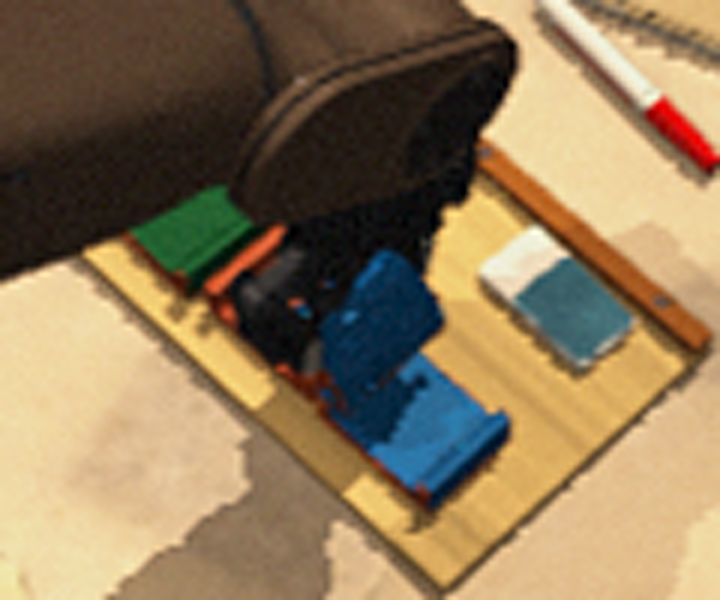

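```bash
python3 - <<'E'
import sys; sys.path.insert(0,'.')
from fit import *
a=np.radians(-8.2);ex=np.array([np.cos(a),np.sin(a),0]);ey=np.array([-np.sin(a),np.cos(a),0])
p=np.array([.5832,0,.05])
im=cv2.imread('pics/side_g.png')[180:280,270:390]; im=cv2.resize(im,None,fx=6,fy=6,interpolation=cv2.INTER_CUBIC)
def line(P):
    u=((proj(P,'side')-[270,180]+.5)*6-.5).round().astype(int)
    cv2.polylines(im,[u.reshape(-1,1,2)],False,(255,255,255),1)
for s in(-.034,.034):
    th=np.linspace(0,np.pi,13)
    line([p+ex*s-ey*.027*1]+[p+ex*s-ey*.027*np.cos(t)+np.array([0,0,.006+.027*np.sin(t)]) for t in th])
line([p-ex*.034-ey*.027,p+ex*.034-ey*.027]); 
q=np.array([.5761,-.041,.012])
for yy in(-.038,-.029,.029,.038): line([q-ex*.029+ey*yy+[0,0,.024],q+ex*.029+ey*yy+[0,0,.024]])
cv2.imwrite('pics/cg2.png',im)
E
```

```text
(no output)
```

View pics/cg2.png

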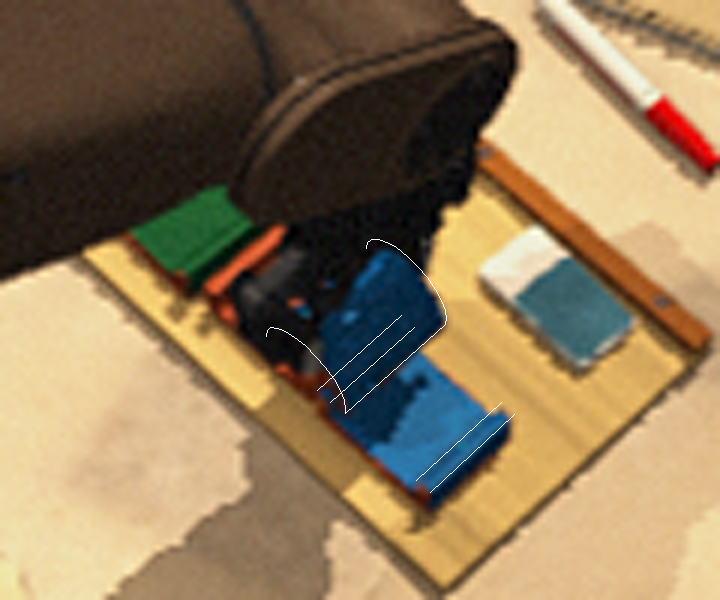

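```bash
python3 -m crank '[{"rx":0,"ry":0,"rz":0,"x":0,"y":-0.001,"z":0.012,"hand":0.4},{"rx":0,"ry":0,"rz":0,"x":0,"y":0,"z":0.01,"hand":0.4},{"rx":0,"ry":0,"rz":0,"x":0,"y":0,"z":0.003,"hand":0.4},{"rx":0,"ry":0,"rz":0,"x":0,"y":0,"z":0,"hand":0.4},{"rx":0,"ry":0,"rz":0,"x":0,"y":0,"z":0,"hand":0.4},{"rx":0,"ry":0,"rz":0,"x":0,"y":0,"z":0,"hand":0.4}]'|grep -v rot
python3 -m crank '[{"rx":0,"ry":0,"rz":0,"x":0,"y":0,"z":0.002,"hand":0.4},{"rx":0,"ry":0,"rz":0,"x":0,"y":0,"z":0,"hand":0.4}]'|grep -v rot
```

```text
t: 22.65
ee_pos: [0.5819, 0.0008, 0.0651]
wrist_force: [-0.2, 0.9, -1.8]
grip_width: 0.775
t: 22.85
ee_pos: [0.5821, 0.0007, 0.0633]
wrist_force: [-0.4, -0.7, -1.2]
grip_width: 0.779
```

```bash
python3 -m crank '[{"rx":0,"ry":0,"rz":0,"x":0,"y":0,"z":0.001,"hand":0.4},{"rx":0,"ry":0,"rz":0,"x":0,"y":0,"z":0,"hand":0.4}]'|grep -v rot
python3 -m crank '[{"rx":0,"ry":0,"rz":0,"x":0,"y":0,"z":0.001,"hand":0.4},{"rx":0,"ry":0,"rz":0,"x":0,"y":0,"z":0,"hand":0.4}]'|grep -v rot
```

```text
t: 23.05
ee_pos: [0.5821, 0.0007, 0.0632]
wrist_force: [-1.9, 1.5, 4.0]
grip_width: 0.778
t: 23.25
ee_pos: [0.5821, 0.0007, 0.0632]
wrist_force: [-5.2, 0.3, 10.0]
grip_width: 0.776
```

```bash
python3 -m crank '[{"rx":0,"ry":0,"rz":0,"x":0,"y":0,"z":-0.001,"hand":0.95},{"rx":0,"ry":0,"rz":0,"x":0,"y":0,"z":0,"hand":0.95},{"rx":0,"ry":0,"rz":0,"x":0,"y":0,"z":0,"hand":0.95},{"rx":0,"ry":0,"rz":0,"x":0,"y":0,"z":-0.01,"hand":0.95},{"rx":0,"ry":0,"rz":0,"x":0,"y":0,"z":-0.03,"hand":0.95},{"rx":0,"ry":0,"rz":0,"x":0,"y":0,"z":-0.03,"hand":1},{"rx":0,"ry":0,"rz":0,"x":0,"y":0,"z":-0.03,"hand":1},{"rx":0,"ry":0,"rz":-7.5,"x":0,"y":0,"z":0,"hand":1},{"rx":0,"ry":0,"rz":-7.5,"x":0,"y":0,"z":0,"hand":1},{"rx":0,"ry":0,"rz":0,"x":0,"y":0,"z":0,"hand":1},{"rx":0,"ry":0,"rz":0,"x":0,"y":0,"z":0,"hand":1}]'|grep -v rot
python3 plan.py .4478 .2831 .16 6.8
```

```text
t: 24.35
ee_pos: [0.5817, 0.0008, 0.1623]
wrist_force: [1.4, -0.3, -0.1]
grip_width: 0.999
t 24.35 pos [0.5817 0.0008 0.1623] yaw 6.68 F [ 1.4 -0.3 -0.1] w 0.999 tilt [-0.      0.0001] j [-0.17  0.18  1.89  0.    1.08 -0.29]
rz -0.12 then shift tool [ 0.2962 -0.0996  0.0023] | shift unturned [ 0.296  -0.1002  0.0023]
```

```bash
python3 -m crank '[{"rx":0,"ry":0,"rz":0,"x":0.042,"y":-0.014,"z":0,"hand":1},{"rx":0,"ry":0,"rz":0,"x":0.042,"y":-0.014,"z":0,"hand":1},{"rx":0,"ry":0,"rz":0,"x":0.042,"y":-0.014,"z":0,"hand":1},{"rx":0,"ry":0,"rz":0,"x":0.042,"y":-0.014,"z":0,"hand":1},{"rx":0,"ry":0,"rz":0,"x":0.042,"y":-0.014,"z":0,"hand":1},{"rx":0,"ry":0,"rz":0,"x":0.043,"y":-0.015,"z":0,"hand":1},{"rx":0,"ry":0,"rz":0,"x":0.043,"y":-0.015,"z":0,"hand":1},{"rx":0,"ry":0,"rz":0,"x":0,"y":0,"z":0,"hand":1},{"rx":0,"ry":0,"rz":0,"x":0,"y":0,"z":0,"hand":1},{"rx":0,"ry":0,"rz":0,"x":0,"y":0,"z":0,"hand":1},{"rx":0,"ry":0,"rz":0,"x":0,"y":0,"z":0,"hand":1}]'|grep -v rot
python3 plan.py .4478 .2831 .07 6.8
python3 look.py h;  python3 - <<'E'
import cv2,sys
sys.path.insert(0,'.')
from fit import *
imgs={c:cv2.imread(f'pics/{c}_h.png')[:,:,::-1].copy() for c in('top','side')}
print('bc');fit(cover(),'blue',.022,imgs,[.582,0,-.14])
cv2.imwrite('pics/ch.png',cv2.resize(cv2.imread('pics/side_h.png')[180:280,270:390],None,fx=6,fy=6,interpolation=cv2.INTER_CUBIC))
a=cv2.imread('pics/top_h.png');b=cv2.imread('pics/side_h.png')
cv2.imwrite('pics/ch2.png',cv2.resize(np.hstack([a[230:330,170:270],b[170:270,180:280],a[180:280,260:360]]),None,fx=2.6,fy=2.6,interpolation=cv2.INTER_CUBIC))
E
```

```text
t: 25.45
ee_pos: [0.448, 0.2816, 0.162]
wrist_force: [0.1, 0.3, 0.3]
grip_width: 0.998
t 25.45 pos [0.448  0.2816 0.162 ] yaw 6.69 F [0.1 0.3 0.3] w 0.998 tilt [-0.0003 -0.0001] j [ 0.37  0.07  2.01 -0.    1.06  0.25]
rz -0.11 then shift tool [ 0.0016 -0.      0.092 ] | shift unturned [ 0.0016 -0.      0.092 ]
bc
   ['top', 'side'] [579.1  -2.3] yaw -4.7 cost 0.964
   ['top'] [ 5.808e+02 -5.000e-01] yaw -10.0 cost 0.48
   ['side'] [578.8  -3. ] yaw -3.3 cost 0.476
```

View pics/ch.png

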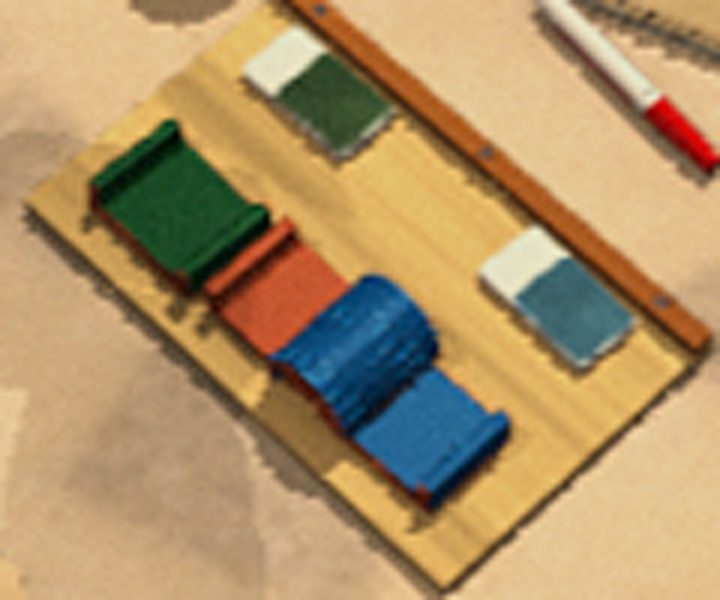

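View pics/ch2.png

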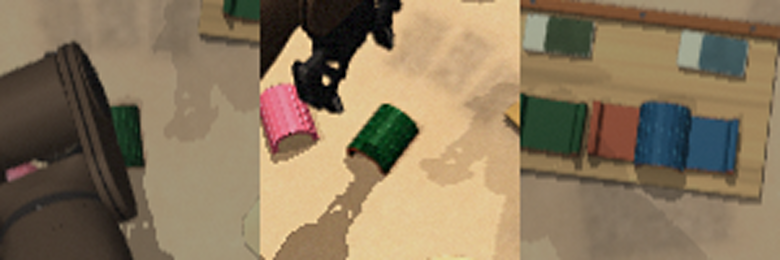

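```bash
python3 -m crank '[{"rx":0,"ry":0,"rz":0,"x":0.001,"y":0,"z":0.045,"hand":1},{"rx":0,"ry":0,"rz":0,"x":0,"y":0,"z":0.045,"hand":1},{"rx":0,"ry":0,"rz":0,"x":0,"y":0,"z":0,"hand":1},{"rx":0,"ry":0,"rz":0,"x":0,"y":0,"z":0,"hand":1},{"rx":0,"ry":0,"rz":0,"x":0,"y":0,"z":0,"hand":1},{"rx":0,"ry":0,"rz":0,"x":0,"y":0,"z":0,"hand":1}]'|grep -v rot
python3 plan.py .4478 .2831 .04 6.8
python3 look.py i;  python3 - <<'E'
import sys; sys.path.insert(0,'.')
from fit import *
imgs={c:cv2.imread(f'pics/{c}_i.png')[:,:,::-1].copy() for c in('top','side')}
cv2.imwrite('pics/ci.png',cv2.resize(cv2.imread('pics/side_i.png')[170:270,170:290],None,fx=6,fy=6,interpolation=cv2.INTER_CUBIC))
E
```

```text
t: 26.15
ee_pos: [0.4492, 0.2844, 0.0751]
wrist_force: [0.4, -0.2, 0.1]
grip_width: 1.0
t 26.15 pos [0.4492 0.2844 0.0751] yaw 6.82 F [ 0.4 -0.2  0.1] w 1.0 tilt [0.0014 0.0053] j [ 0.37  0.2   2.05 -0.    0.89  0.25]
rz 0.02 then shift tool [-0.0012 -0.0017  0.035 ] | shift unturned [-0.0012 -0.0017  0.035 ]
```

View pics/ci.png

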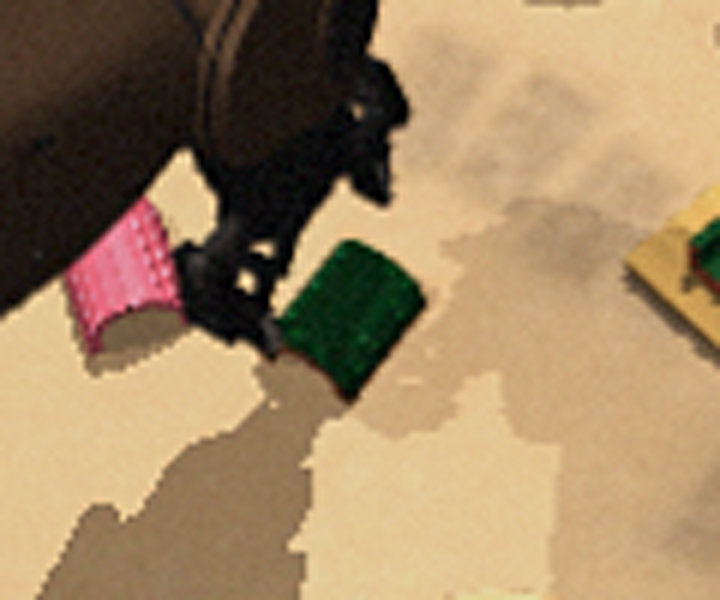

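```bash
python3 -m crank '[{"rx":0,"ry":0,"rz":0,"x":0,"y":-0.001,"z":0.016,"hand":1},{"rx":0,"ry":0,"rz":0,"x":0,"y":0,"z":0.016,"hand":1},{"rx":0,"ry":0,"rz":0,"x":0,"y":0,"z":0,"hand":1},{"rx":0,"ry":0,"rz":0,"x":0,"y":0,"z":0,"hand":1},{"rx":0,"ry":0,"rz":0,"x":0,"y":0,"z":0,"hand":1}]'|grep -v rot
python3 plan.py .4478 .2831 .04 6.8
python3 look.py j;  python3 - <<'E'
import sys; sys.path.insert(0,'.')
from fit import *
cv2.imwrite('pics/cj.png',cv2.resize(cv2.imread('pics/side_j.png')[170:270,170:290],None,fx=6,fy=6,interpolation=cv2.INTER_CUBIC))
E
```

```text
t: 26.75
ee_pos: [0.447, 0.284, 0.0414]
wrist_force: [0.5, 0.3, -0.3]
grip_width: 0.998
t 26.75 pos [0.447  0.284  0.0414] yaw 6.84 F [ 0.5  0.3 -0.3] w 0.998 tilt [0.0005 0.0022] j [ 0.37  0.26  2.06 -0.    0.82  0.25]
rz 0.04 then shift tool [-0.001   0.0007  0.0014] | shift unturned [-0.001   0.0007  0.0014]
```

View pics/cj.png

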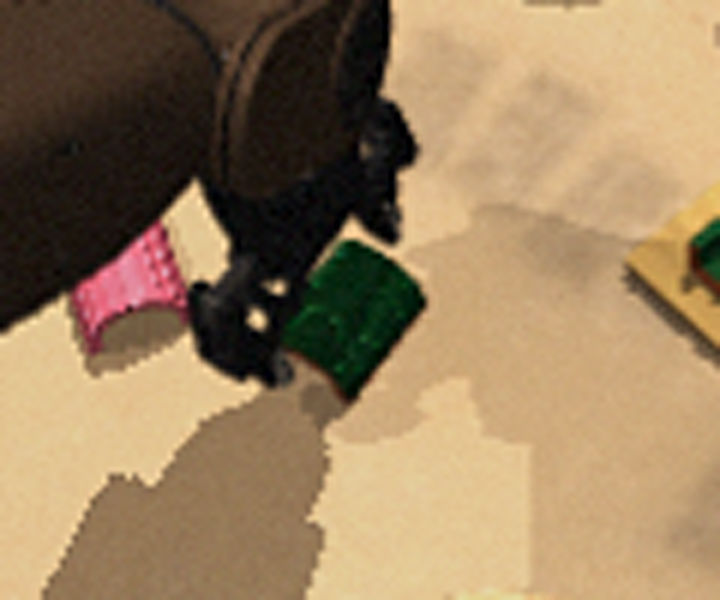

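```bash
python3 -m crank '[{"rx":0,"ry":0,"rz":0,"x":-0.001,"y":0.001,"z":0.001,"hand":0.7},{"rx":0,"ry":0,"rz":0,"x":0,"y":0,"z":0,"hand":0.5},{"rx":0,"ry":0,"rz":0,"x":0,"y":0,"z":0,"hand":0.4},{"rx":0,"ry":0,"rz":0,"x":0,"y":0,"z":0,"hand":0.4},{"rx":0,"ry":0,"rz":0,"x":0,"y":0,"z":0,"hand":0.4},{"rx":0,"ry":0,"rz":0,"x":0,"y":0,"z":0,"hand":0.4}]' 50|grep -v rot
python3 plan.py .4478 .2831 .04 6.8
python3 -m crank '[{"rx":0,"ry":0,"rz":0,"x":0,"y":0,"z":-0.03,"hand":0.4},{"rx":0,"ry":0,"rz":0,"x":0,"y":0,"z":-0.05,"hand":0.4},{"rx":0,"ry":0,"rz":7.5,"x":0,"y":0,"z":0,"hand":0.4},{"rx":0,"ry":0,"rz":7.5,"x":0,"y":0,"z":0,"hand":0.4},{"rx":0,"ry":0,"rz":0,"x":0,"y":0,"z":0,"hand":0.4},{"rx":0,"ry":0,"rz":0,"x":0,"y":0,"z":0,"hand":0.4},{"rx":0,"ry":0,"rz":0,"x":0,"y":0,"z":0,"hand":0.4}]'|grep -v rot
python3 plan.py .5935 .0808 .12 -8.2
```

```text
t: 27.45
ee_pos: [0.4485, 0.2831, 0.0404]
wrist_force: [0.2, -1.3, 4.9]
grip_width: 0.773
t 27.45 pos [0.4485 0.2831 0.0404] yaw 6.83 F [ 0.2 -1.3  4.9] w 0.773 tilt [0.0005 0.0026] j [ 0.37  0.26  2.06 -0.    0.82  0.25]
rz 0.03 then shift tool [ 0.0001 -0.0007  0.0004] | shift unturned [ 0.0001 -0.0007  0.0004]
t: 28.15
ee_pos: [0.4467, 0.2825, 0.1182]
wrist_force: [0.2, 0.0, -1.4]
grip_width: 0.779
t 28.15 pos [0.4467 0.2825 0.1182] yaw -8.06 F [ 0.2  0.  -1.4] w 0.779 tilt [-0.0009 -0.0015] j [0.37 0.13 2.04 0.   0.98 0.51]
rz 0.14 then shift tool [-0.1787  0.1741 -0.0019] | shift unturned [-0.1792  0.1736 -0.0019]
```

```bash
python3 -m crank '[{"rx":0,"ry":0,"rz":0.1,"x":-0.03,"y":0.029,"z":0,"hand":0.4},{"rx":0,"ry":0,"rz":0,"x":-0.03,"y":0.029,"z":0,"hand":0.4},{"rx":0,"ry":0,"rz":0,"x":-0.03,"y":0.029,"z":0,"hand":0.4},{"rx":0,"ry":0,"rz":0,"x":-0.03,"y":0.029,"z":0,"hand":0.4},{"rx":0,"ry":0,"rz":0,"x":-0.03,"y":0.029,"z":0,"hand":0.4},{"rx":0,"ry":0,"rz":0,"x":-0.029,"y":0.029,"z":0,"hand":0.4},{"rx":0,"ry":0,"rz":0,"x":0,"y":0,"z":0.02,"hand":0.4},{"rx":0,"ry":0,"rz":0,"x":0,"y":0,"z":0.008,"hand":0.4},{"rx":0,"ry":0,"rz":0,"x":0,"y":0,"z":0,"hand":0.4},{"rx":0,"ry":0,"rz":0,"x":0,"y":0,"z":0,"hand":0.4},{"rx":0,"ry":0,"rz":0,"x":0,"y":0,"z":0,"hand":0.4},{"rx":0,"ry":0,"rz":0,"x":0,"y":0,"z":0,"hand":0.4}]'|grep -v rot
python3 plan.py .5935 .0811 .065 -8.2
python3 look.py k;  python3 - <<'E'
import sys; sys.path.insert(0,'.')
from fit import *
s=robot.get_state()
a=np.radians(-8.2);ex=np.array([np.cos(a),np.sin(a),0]);ey=np.array([-np.sin(a),np.cos(a),0])
p=s['ee_pos']-[0,0,.0405]
im=cv2.imread('pics/side_k.png')[170:270,250:370]; im=cv2.resize(im,None,fx=6,fy=6,interpolation=cv2.INTER_CUBIC)
def line(P):
    u=((proj(P,'side')-[250,170]+.5)*6-.5).round().astype(int)
    cv2.polylines(im,[u.reshape(-1,1,2)],False,(255,255,255),1)
for q in(-.034,.034):
    th=np.linspace(0,np.pi,13)
    line([p+ex*q-ey*.027]+[p+ex*q-ey*.027*np.cos(t)+np.array([0,0,.006+.027*np.sin(t)]) for t in th])
line([p-ex*.034-ey*.027,p+ex*.034-ey*.027])
cv2.imwrite('pics/ck.png',im)
E
```

```text
t: 29.35
ee_pos: [0.594, 0.0813, 0.092]
wrist_force: [0.2, 1.1, -1.0]
grip_width: 0.776
t 29.35 pos [0.594  0.0813 0.092 ] yaw -8.19 F [ 0.2  1.1 -1. ] w 0.776 tilt [0.0001 0.0014] j [-0.03  0.31  1.88 -0.    0.96  0.11]
rz 0.01 then shift tool [-0.0003 -0.0005  0.027 ] | shift unturned [-0.0003 -0.0005  0.027 ]
```

View pics/ck.png

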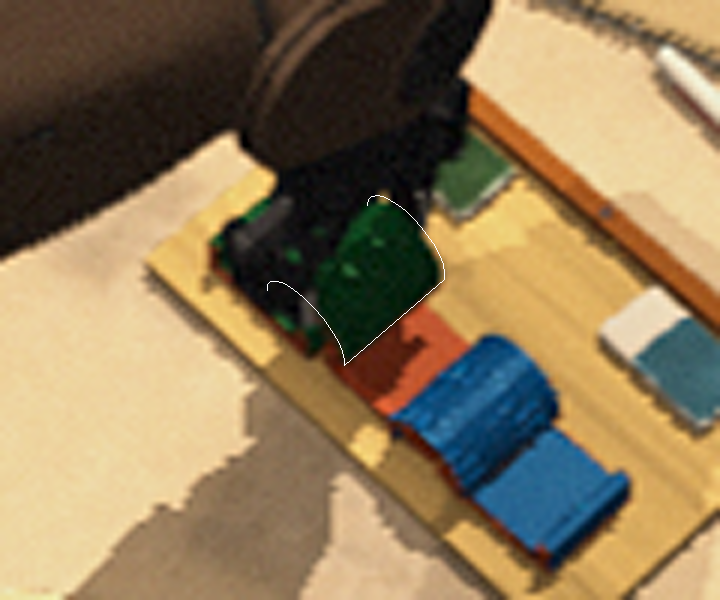

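```bash
python3 -m crank '[{"rx":0,"ry":0,"rz":0,"x":0,"y":0,"z":0.012,"hand":0.4},{"rx":0,"ry":0,"rz":0,"x":0,"y":0,"z":0.01,"hand":0.4},{"rx":0,"ry":0,"rz":0,"x":0,"y":0,"z":0.005,"hand":0.4},{"rx":0,"ry":0,"rz":0,"x":0,"y":0,"z":0,"hand":0.4},{"rx":0,"ry":0,"rz":0,"x":0,"y":0,"z":0,"hand":0.4},{"rx":0,"ry":0,"rz":0,"x":0,"y":0,"z":0,"hand":0.4}]'|grep -v rot
python3 -m crank '[{"rx":0,"ry":0,"rz":0,"x":0,"y":0,"z":0.002,"hand":0.4},{"rx":0,"ry":0,"rz":0,"x":0,"y":0,"z":0,"hand":0.4},{"rx":0,"ry":0,"rz":0,"x":0,"y":0,"z":0,"hand":0.4}]'|grep -v rot
```

```text
t: 30.05
ee_pos: [0.5937, 0.0806, 0.0637]
wrist_force: [-0.4, 0.2, -1.8]
grip_width: 0.78
t: 30.35
ee_pos: [0.5941, 0.0806, 0.0625]
wrist_force: [-0.2, 0.5, 1.7]
grip_width: 0.778
```

```bash
python3 -m crank '[{"rx":0,"ry":0,"rz":0,"x":0,"y":0,"z":0.001,"hand":0.4},{"rx":0,"ry":0,"rz":0,"x":0,"y":0,"z":0,"hand":0.4}]'|grep -v rot
```

```text
t: 30.55
ee_pos: [0.5941, 0.0806, 0.0624]
wrist_force: [-2.8, -0.3, 6.0]
grip_width: 0.777
```

Contact came at the expected height, so I release, rise and move clear to look.

```bash
python3 -m crank '[{"rx":0,"ry":0,"rz":0,"x":0,"y":0,"z":-0.001,"hand":0.95},{"rx":0,"ry":0,"rz":0,"x":0,"y":0,"z":0,"hand":0.95},{"rx":0,"ry":0,"rz":0,"x":0,"y":0,"z":0,"hand":0.95},{"rx":0,"ry":0,"rz":0,"x":0,"y":0,"z":-0.01,"hand":0.95},{"rx":0,"ry":0,"rz":0,"x":0,"y":0,"z":-0.03,"hand":0.95},{"rx":0,"ry":0,"rz":0,"x":0,"y":0,"z":-0.04,"hand":1},{"rx":0,"ry":0,"rz":0,"x":0,"y":0,"z":-0.04,"hand":1},{"rx":0,"ry":0,"rz":0,"x":0,"y":0,"z":-0.04,"hand":1},{"rx":0,"ry":0,"rz":0,"x":0.045,"y":0,"z":0,"hand":1},{"rx":0,"ry":0,"rz":0,"x":0.045,"y":0,"z":0,"hand":1},{"rx":0,"ry":0,"rz":0,"x":0.045,"y":0,"z":0,"hand":1},{"rx":0,"ry":0,"rz":0,"x":0.045,"y":0,"z":0,"hand":1}]'|grep -v rot
python3 -m crank '[{"rx":0,"ry":0,"rz":0,"x":0.045,"y":0,"z":0,"hand":1},{"rx":0,"ry":0,"rz":0,"x":0.045,"y":0,"z":0,"hand":1},{"rx":0,"ry":0,"rz":0,"x":0.045,"y":0,"z":0,"hand":1},{"rx":0,"ry":0,"rz":0,"x":0.03,"y":0,"z":0,"hand":1},{"rx":0,"ry":0,"rz":0,"x":0,"y":0,"z":0,"hand":1},{"rx":0,"ry":0,"rz":0,"x":0,"y":0,"z":0,"hand":1},{"rx":0,"ry":0,"rz":0,"x":0,"y":0,"z":0,"hand":1}]'|grep -v rot
python3 look.py l;  python3 - <<'E'
import sys; sys.path.insert(0,'.')
from fit import *
imgs={c:cv2.imread(f'pics/{c}_l.png')[:,:,::-1].copy() for c in('top','side')}
a=np.radians(-8.2);ex=np.array([np.cos(a),np.sin(a),0]);ey=np.array([-np.sin(a),np.cos(a),0])
B=np.array([.5878,.0402,.012]); th=np.linspace(0,np.pi,13); out=[]
for c,(ox,oy) in(('side',(270,180)),('top',(240,180))):
    im=cv2.cvtColor(imgs[c],cv2.COLOR_RGB2BGR)[oy:oy+90,ox:ox+110]; im=cv2.resize(im,None,fx=7,fy=7,interpolation=cv2.INTER_CUBIC); raw=im.copy()
    def line(P):
        u=((proj(P,c)-[ox,oy]+.5)*7-.5).round().astype(int); cv2.polylines(im,[u.reshape(-1,1,2)],False,(255,255,255),1)
    for s in(-1,1):
        p=B+ey*.0405*s+[0,0,.01]
        for q in(-.034,.034): line([p+ex*q-ey*.027]+[p+ex*q-ey*.027*np.cos(t)+np.array([0,0,.006+.027*np.sin(t)]) for t in th]+[p+ex*q+ey*.027])
        for w in(-.027,.027): line([p-ex*.034+ey*w,p+ex*.034+ey*w])
    for s in(-1,0,1):
        p=B+ey*.081*s
        line([p-ex*.029-ey*.038+[0,0,.024],p+ex*.029-ey*.038+[0,0,.024]]);line([p-ex*.029+ey*.038+[0,0,.024],p+ex*.029+ey*.038+[0,0,.024]])
    cv2.imwrite(f'pics/l_{c}_raw.png',raw);cv2.imwrite(f'pics/l_{c}_ov.png',im)
E
```

```text
t: 31.75
ee_pos: [0.6198, 0.2604, 0.2232]
wrist_force: [0.7, -0.5, 0.1]
grip_width: 1.006
t: 32.45
ee_pos: [0.6435, 0.421, 0.2223]
wrist_force: [0.9, 0.1, -0.4]
grip_width: 1.0
```

View pics/l_side_raw.png

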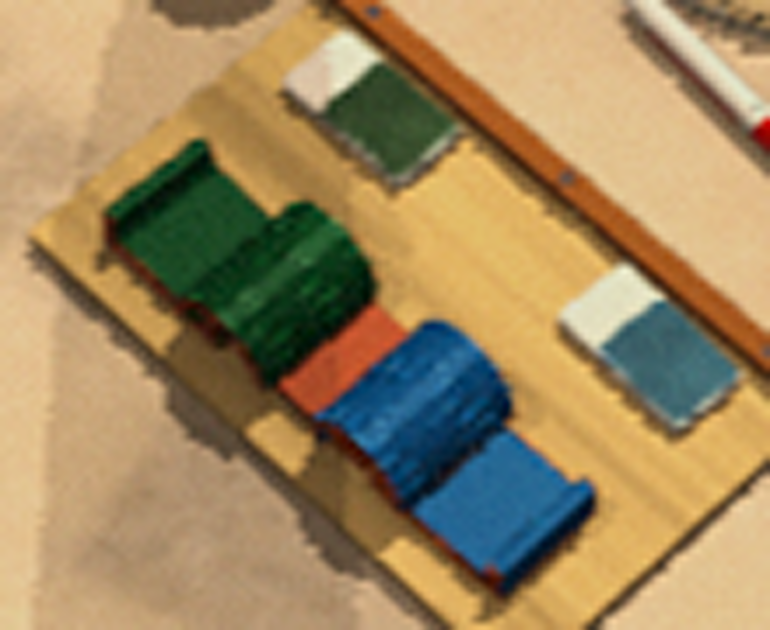

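View pics/l_side_ov.png

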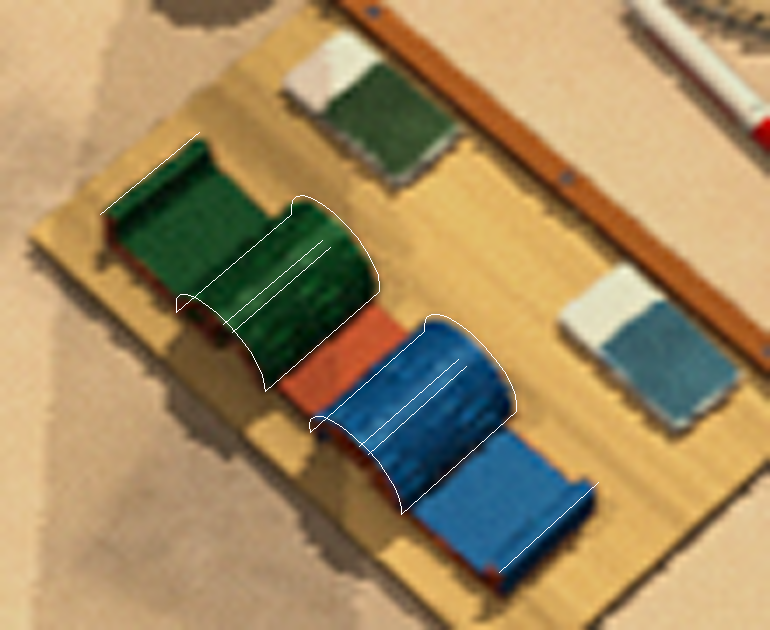

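View pics/l_top_ov.png

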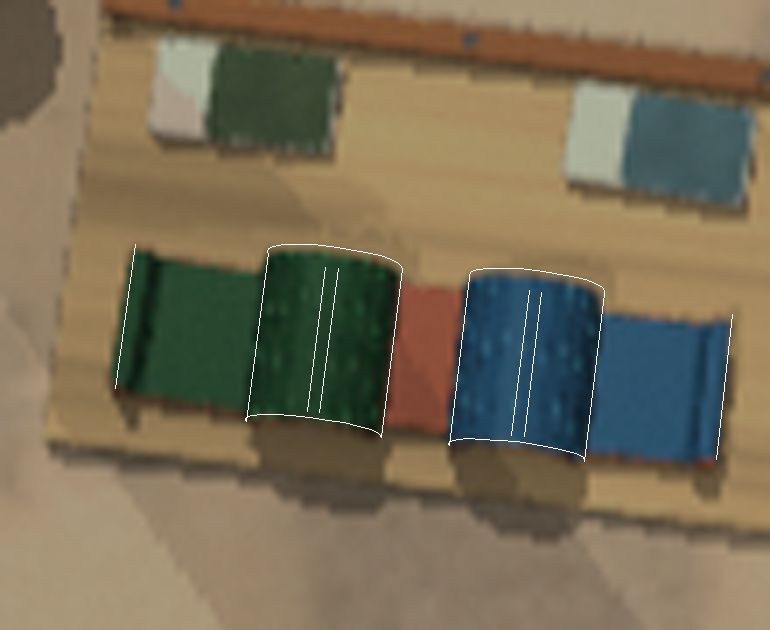

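```bash
python3 -c "
from workcell import robot
print(robot.close_job()); print(robot.get_state()['t'])"
```

```text
the job is handed in; nothing more can be done
None
the job is handed in; nothing more can be done
```

I laid out the trial and handed it in at about 32.6 s of the 112 s allowed. Green is on the left and blue on the right, as their test tiles lie. Each pan sits beside the plain pan with a gap of about 5–7 mm, and each joint is closed by the cover of the same glaze.

**Last checks:** outlines of the ideal layout drawn over both final pictures matched the pans and covers to within about 2–3 mm. Each cover met the pan floors at the height I expected. The test tiles show no visible movement, and neither the purple nor the pink look-alikes were gripped or moved on purpose. The gripper was open and well clear at the end.

**Checks that disagreed:**
- **Blue pan:** one automatic fit in the side picture locked onto the blue test tile, so I discarded it. The top fit was good.
- **Blue cover:** its fit after placing was poor, probably because the cover merges with the blue pan in the picture. It put the yaw anywhere from −3° to −10°, against about −8.2° intended. For that cover I relied on the outline overlays instead.

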